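# Check battery cells on a ribbed tester bed and rack them

## Robot

A 6-joint arm with a two-finger parallel gripper is mounted at the origin on the work surface. World frame = base frame: x ahead of the robot, y to its left, z up, the work surface at z = 0. Lengths are in m, angles in rad, forces in N, time in s.
With the tool pointing down it reaches from about 0.25 to 0.775 m from the base axis. Payload 4 kg.
Tool frame: the origin (TCP) lies at the very end of the fingers, on their centre line; the grasp point (between the pads) lies 19 mm behind it; z points along the fingers, y is the line along which they close (so a half turn about z gives the same grasp; the last joint's range is limited). The gripper opens to 94 mm and grips with 3 to 60 N. Pads are 16 mm wide; open, the fingers measure 119 mm over their backs; the gripper's body (75 mm by 177 mm) begins 78 mm behind the grasp point.
Start: joints at [-1.234, 0.087, 1.371, -0, 1.684, -0.103], TCP at [0.234, -0.498, 0.206] pointing down, gripper open.
Joint ranges: [-3.1, 3.1], [-0.76, 2.03], [0.27, 2.55], [-1.08, 4.22], [0.17, 2.65], [-2.57, 2.57]. Speed limits (rad/s): [2.79, 2.79, 3.14, 3.14, 3.14, 3.14].

## Interface

Orientations are given as [roll, pitch, yaw] about the fixed x, y, z axes, in that order (R = Rz(yaw) Ry(pitch) Rx(roll)).
In Python, from bench import robot gives the robot as it stands. The module is installed in compiled form; this text tells all that it offers.
- The arm moves only by the tool move_arm, never from a script. Its argument "deltas" is one flat list of numbers, 7 for each row, row after row: the turn, a rotation vector about the tool's x, y, z in rad, then the shift along the tool's x, y, z in cm, then the closure, from -1 (fully open) to 1 (shut). A call has 1 to 8 rows; each row is the pose to reach, as a shift and turn from the pose commanded when the call began, along the tool's axes at that moment; what a row does not reach only later rows make up. A row lasts 1/10 s, in which the tool goes at most 50 mm and 8.59 degrees, less where a joint would pass 70% of its speed; a pose out of reach is approached as far as the arm can. A call with a gripper value outside its range is refused whole. The fingers move at their own pace and stop on an object; the grip force is fixed at half the most. Time passes only in rows, so rows that repeat a pose let the fingers close. It gives the time, the measured TCP pose, the force, the opening and the grip force at its end, in the units of the state.
- robot.get_obs(): the state, without advancing time (a new reading comes with each control period).
- robot.snapshot(name): name is "side" or "top"; returns a dict with "image" (420x560x3 uint8, red, green, blue), "depth" (420x560 float32, m along the optical axis (not along the pixel's ray), 0 where there is no reading), "fov_y" (degrees; the focal length in pixels is half the picture's height over the tangent of half this angle, whatever the lens; pixels are square), "cx", "cy" (the principal point, pixels), "origin" and "orientation" of the camera in the world. Camera axes: x right, y up, looking along -z (the intrinsics and any distortion apply to the point x, -y, -z); pixel columns grow to the right and rows downward; lengths in m; the calibration is good to about 2 mm. A picture is of the moment at which its call begins.
- robot.close_job(): hands the job in; it is judged then, once.
The state is a dict: "time": time; "joint_positions": joint angles; "qvel": joint speeds; "joint_torque": joint torques, N m; "tool_pos": TCP position; "ee_rot": TCP orientation; "wrist_force": force on the tool from outside, world axes, zero at the start; "wrist_torque": the same for the moment, N m; "width": finger opening in m; "finger_force": force on a finger pad.
Only numpy, scipy, OpenCV 4.12 (cv2) and the standard library are available. Lean on these libraries where they do the work, as an engineer would, in place of code of your own. Each camera call takes 0.05 s, during which the arm holds its last target. There are 200 camera calls.

## Task

Lay every battery cell from the black tray onto the tester's ribbed bed, one at each brass-studded station you use, along the bed and lying still, then squeeze the locking pliers shut until they lock and let go, so that the contact bar closes on the cells. Next push the release lever to spring the pliers open again, and move every cell to the plywood rack, one lying still in each groove you use. Keep off the other things on the bench: the robot must not touch them.

Things in the scene. Friction and masses are not known exactly. Their poses are not given: they have to be found in the camera images.
- cell0: a pink cylindrical battery cell, origin at its middle (half-way up), 26 mm in diameter and 80 mm long, 115 g; its x axis runs along the cell; it rolls easily. Three or four such cells are present, lying at first in a fixed black tray (200 x 212 mm, floor 4 mm thick) whose walls and corner blocks, tops at 22 mm, leave the sides of the middle 60 mm of each cell free for fingers; all are alike
- cell1: a pink cylindrical battery cell, origin at its middle (half-way up), 26 mm in diameter and 80 mm long, 115 g; its x axis runs along the cell; it rolls easily. Three or four such cells are present, lying at first in a fixed black tray (200 x 212 mm, floor 4 mm thick) whose walls and corner blocks, tops at 22 mm, leave the sides of the middle 60 mm of each cell free for fingers; all are alike
- cell2: a pink cylindrical battery cell, origin at its middle (half-way up), 26 mm in diameter and 80 mm long, 115 g; its x axis runs along the cell; it rolls easily. Three or four such cells are present, lying at first in a fixed black tray (200 x 212 mm, floor 4 mm thick) whose walls and corner blocks, tops at 22 mm, leave the sides of the middle 60 mm of each cell free for fingers; all are alike
- cell3: a pink cylindrical battery cell, origin at its middle (half-way up), 26 mm in diameter and 80 mm long, 115 g; its x axis runs along the cell; it rolls easily. Three or four such cells are present, lying at first in a fixed black tray (200 x 212 mm, floor 4 mm thick) whose walls and corner blocks, tops at 22 mm, leave the sides of the middle 60 mm of each cell free for fingers; all are alike
- tester: the cell tester, fixed, 345 mm wide (y); origin on the table, x from its pliers to its bed, z up. Bed: two aluminium rails 56 mm apart with round ribs every 18 mm (tops at 34.6 mm); a cell lies along x, sunk 2.6 mm between two ribs. Past the bed a fixed contact strip, 60 mm high; before it the sprung contact bar (top at 58 mm): 94 mm between them with pliers open; locked, the bar bears on the cells
- station0 (a point): one of the tester's four stations, 90 mm apart along y: the middle of a seated cell, 45 mm above the table, opposite a brass stud with a white mark; axes as the tester's (a cell lies along x). Stop blocks on the rails (24 mm wide, tops at 52 mm) stand half-way between stations. Between the rails the middle 46 mm of the cell is free underneath, down to 12 mm above the table, for fingers
- station1 (a point): one of the tester's four stations, 90 mm apart along y: the middle of a seated cell, 45 mm above the table, opposite a brass stud with a white mark; axes as the tester's (a cell lies along x). Stop blocks on the rails (24 mm wide, tops at 52 mm) stand half-way between stations. Between the rails the middle 46 mm of the cell is free underneath, down to 12 mm above the table, for fingers
- station2 (a point): one of the tester's four stations, 90 mm apart along y: the middle of a seated cell, 45 mm above the table, opposite a brass stud with a white mark; axes as the tester's (a cell lies along x). Stop blocks on the rails (24 mm wide, tops at 52 mm) stand half-way between stations. Between the rails the middle 46 mm of the cell is free underneath, down to 12 mm above the table, for fingers
- station3 (a point): one of the tester's four stations, 90 mm apart along y: the middle of a seated cell, 45 mm above the table, opposite a brass stud with a white mark; axes as the tester's (a cell lies along x). Stop blocks on the rails (24 mm wide, tops at 52 mm) stand half-way between stations. Between the rails the middle 46 mm of the cell is free underneath, down to 12 mm above the table, for fingers
- squeeze (a point): midway between the two handles of the locking pliers bolted to the tester, 45 mm above the table (handles' mid-height), 80 mm from the pivots; axes as the tester's. The handles point along -x, end 28 mm further, are 10 mm thick, 20 mm high (base below at 12 mm) and swing together mirror-wise in the horizontal plane: 58 mm over both along y here when open, 34 mm when locked
- left_handle (a joint): angle of the pliers' handles: 0 open, 0.15 rad locked. The mechanism throws them open below 0.09 rad and shut above it (over centre); about 6 N on each handle at the squeeze point closes them, more if done fast. Locked, they stay so until the release lever is pushed towards the bed, past upright, which springs them open
- release_lever: steel paddle, 26 mm wide (y), 6 mm thick, standing up out of the grey block between the handles' pivots and the bed (block top at 52 mm); origin on its hinge, 20 mm above the table, 98 mm from the squeeze point in +x; its tip is 66 mm from the hinge. It leans 0.48 rad from upright towards the bed (tester's +x) when open, 0.32 rad towards the robot when locked; 2 to 3 N near its tip push it over
- rack: the plywood rack for checked cells, fixed, 180 x 212 mm; origin in the middle of its underside. Three low walls along x (tops at 40 mm) make two bays, each with two rails 56 mm apart in y; a groove is a pair of round ribs 18 mm apart, tops at 29.6 mm; stop blocks on the rails, tops at 50 mm, stand between and beyond the grooves; between the rails the floor is 8 mm above the table
- groove0 (a point): one of the rack's four grooves: where the middle of a seated cell lies, 40 mm above the table; axes as the rack's (a cell lies along y, with 10 mm of room at each end; the two grooves of a bay are 90 mm apart along x)
- groove1 (a point): one of the rack's four grooves: where the middle of a seated cell lies, 40 mm above the table; axes as the rack's (a cell lies along y, with 10 mm of room at each end; the two grooves of a bay are 90 mm apart along x)
- groove2 (a point): one of the rack's four grooves: where the middle of a seated cell lies, 40 mm above the table; axes as the rack's (a cell lies along y, with 10 mm of room at each end; the two grooves of a bay are 90 mm apart along x)
- groove3 (a point): one of the rack's four grooves: where the middle of a seated cell lies, 40 mm above the table; axes as the rack's (a cell lies along y, with 10 mm of room at each end; the two grooves of a bay are 90 mm apart along x)
- tape_roll: bystander, to be left alone: a flat white roll of tape, 68 mm across, 24 mm high
- screwdriver: bystander, to be left alone: a screwdriver lying flat
- solder_spool: bystander, to be left alone: a small metal spool, 48 mm across, 36 mm high
- small_carton: bystander, to be left alone: a cardboard carton, 90 x 70 x 45 mm
- screw_dish: bystander, to be left alone: a steel dish, 64 mm across, 22 mm high
There are look-alikes about, which are no part of the job. Leave any blue, green or red look-alike of the cell0 alone.

How it is judged:
By the outcome, as a careful person would: the job done as asked, in the order asked, and still so for the second after the job is handed in, with the robot touching nothing.
Of cell0, cell1, cell2, cell3 only 3 to 4 are there at a start; the rules pass over those that are not, and their reading is None.
At some moment in a run one of cell0, cell1, cell2, cell3 may be knocked a few centimetres aside while the robot is not near it.
It also fails if it takes over 210 s, if anything falls off the work surface, if the arm or the gripper's body presses on something with over 40 N, if the wrist force passes 120 N, or if a joint passes its speed limit or range.

## Working session

There is one attempt and no reset: what is moved stays moved. The work goes in short steps, Python scripts to look and compute and a tool call to move; the robot and the scene stay as the last step left them, time stands still between calls to the robot, and variables do not carry over. Pictures are saved under pics/ and viewed, at most 14 in all, crops included, and the job is handed in when it is done.

Besides the shell and the picture viewer there is one more tool, called after "Call:" by a JSON object that holds its "name" and its "arguments", one argument or row to a line. move_arm: Moves the arm, as the interface text tells. Its arguments: {"type":"object","properties":{"deltas":{"type":"array","items":{"type":"number"}}},"required":["deltas"]}

```bash
mkdir -p pics
cat > h.py <<'E'
import numpy as np,cv2
from bench import robot
from scipy.spatial.transform import Rotation as R
def snap(name,save=None):
    s=robot.snapshot(name)
    if save: cv2.imwrite('pics/'+save,s['image'][:,:,::-1])
    return s
def rot(s):
    o=np.array(s['orientation'])
    return o if o.shape==(3,3) else R.from_euler('xyz',o).as_matrix()
def pts(s):
    h,w=s['depth'].shape; f=h/2/np.tan(np.radians(s['fov_y'])/2)
    v,u=np.mgrid[:h,:w]; d=s['depth']
    P=np.stack([(u-s['cx'])/f*d,-(v-s['cy'])/f*d,-d],-1)
    return P@rot(s).T+np.array(s['origin'])
E
python3 - <<'E'
from h import *
for n in('top','side'):
    s=snap(n,n+'0.png'); np.savez(n+'0.npz',**s)
    print({k:v for k,v in s.items() if k not in('image','depth')})
print(robot.get_obs())
E
```

```text
{'fov_y': 43.66482960183771, 'cx': 274.1789093058849, 'cy': 201.33321979803492, 'origin': array([ 0.19096346, -0.07297251,  1.45833347]), 'orientation': array([ 0.19039207, -0.01631317, -1.56930186])}
{'fov_y': 47.3444247356111, 'cx': 276.37358901330737, 'cy': 206.63711339861825, 'origin': array([0.40573137, 0.84703598, 1.01195872]), 'orientation': array([ 0.78970682, -0.0199412 , -3.03799695])}
{'time': 0.1, 'joint_positions': array([-1.23409327e+00,  8.78898059e-02,  1.37207727e+00,  1.33213499e-06,
        1.68361253e+00, -1.03094043e-01]), 'qvel': array([ 0.00104475, -0.00339635, -0.00395342, -0.0004496 , -0.00168325,
        0.00029971]), 'joint_torque': array([ 2.28903489e-03, -3.41253376e+01, -3.03301013e+01,  7.20295636e-02,
        3.04547965e-02, -9.79218157e-05]), 'tool_pos': array([ 0.23400188, -0.49719546,  0.20442959]), 'ee_rot': array([-3.13961639e+00, -2.05796645e-04,  4.39797045e-01]), 'wrist_force': array([0.47610919, 0.02129907, 0.4801664 ]), 'wrist_torque': array([-0.03806631, -0.07192776, -0.00782866]), 'finger_force': 0.0, 'width': 0.09413975680089622}
```

View pics/top0.png

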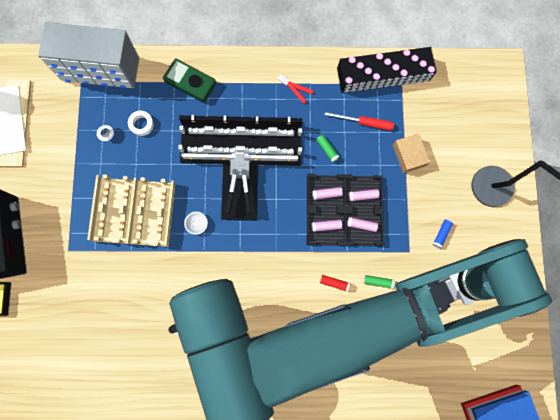

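View pics/side0.png

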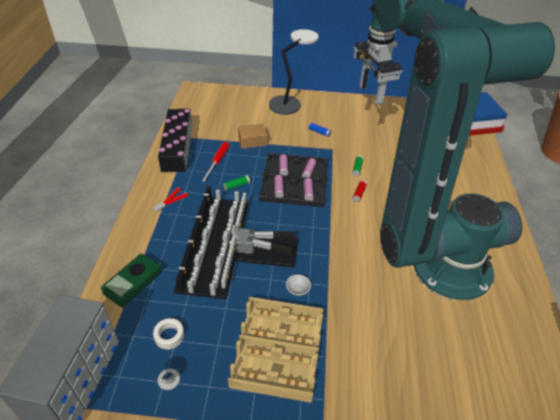

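Candidates: pink cells in the black tray at top pixels (328,193), (364,195), (327,225), (363,225). Look-alikes to leave alone are green (327,148), green (379,281), red (335,283) and blue (443,233), plus the pink dots on the black box (390,68), which isn't the tray.

```bash
cat >> h.py <<'E'
def pink(s):
    hsv=cv2.cvtColor(s['image'],cv2.COLOR_RGB2HSV)
    return ((hsv[...,0]>145)&(hsv[...,0]<176)&(hsv[...,1]>35)&(hsv[...,2]>120)).astype(np.uint8)
def cells(s,lo=(0.2,-.5),hi=(.68,.5)):
    P=pts(s); m=pink(s)
    m&=((P[...,0]>lo[0])&(P[...,0]<hi[0])&(P[...,1]>lo[1])&(P[...,1]<hi[1])&(P[...,2]<.3)).astype(np.uint8)
    n,l,st,c=cv2.connectedComponentsWithStats(m)
    out=[]
    for i in range(1,n):
        if st[i,4]<60: continue
        Q=P[l==i]; 
        (cx,cy),(a,b),an=cv2.minAreaRect((Q[:,:2]*1000).astype(np.float32))
        if a<b: an+=90; a,b=b,a
        an=(an+90)%180-90
        out.append((np.round([cx,cy,a,b,an],1),np.round(c[i]),round(float(np.percentile(Q[:,2],90)),4),np.round(Q.mean(0),4)))
    return out
E
python3 - <<'E'
from h import *
for n in('top','side'):
    s=dict(np.load(n+'0.npz')); print(n)
    for c in cells(s): print(*c)
    P=pts(s)
    for z in [(300,260)] if n=='top' else [(300,350)]: print(P[z[1],z[0]])
    # table plane check
    m=np.abs(P[...,2])<.012
    ii=np.argwhere(m)[::997]
    print(np.round([[*P[i,j]] for i,j in ii[::12]],3).tolist())
s=dict(np.load('top0.npz'))
I=s['image'][:,:,::-1]
a=cv2.resize(I[105:225,170:310],None,fx=5.5,fy=5,interpolation=3)
a=cv2.resize(I[108:224,172:308],(800,int(116*800/136)),interpolation=3)
cv2.imwrite('pics/tester.png',a[:600])
E
```

```text
top
[ 495.7 -251.1   76.5   30.2  -81.9] [329. 192.] 0.0311 [ 0.4935 -0.2505  0.0247]
[ 491.3 -354.1   80.1   30.   -83.3] [366. 194.] 0.031 [ 0.4888 -0.3529  0.0245]
[ 413.2 -347.6   72.3   17.7   74.6] [365. 222.] 0.0311 [ 0.411  -0.3484  0.0257]
[ 403.7 -247.    75.7   28.7  -84.9] [329. 225.] 0.0308 [ 0.4021 -0.2468  0.0247]
[ 395.2 -341.9   72.2    7.3   78.7] [363. 227.] 0.0284 [ 0.3949 -0.3418  0.0242]
[ 0.30669769 -0.16839213 -0.00166094]
[[0.948, 0.724, -0.004], [0.838, -0.576, -0.002], [0.749, 0.244, -0.002], [0.661, 0.223, -0.003], [0.569, 0.568, 0.0], [0.491, 0.416, 0.0], [0.416, -0.706, -0.004], [0.332, 0.355, 0.003], [0.26, -0.336, 0.001], [0.155, -0.11, 0.003], [0.047, 0.23, -0.004], [-0.032, 0.147, -0.002], [-0.105, -0.126, 0.0]]
side
[ 489.4 -298.3  189.    33.    87. ] [281. 174.] 0.0309 [ 0.4909 -0.2899  0.0267]
[ 403.6 -339.3   87.2   24.7   77.5] [310. 167.] 0.031 [ 0.4025 -0.3375  0.027 ]
[ 401.7 -241.3   87.4   22.1  -84.2] [308. 187.] 0.0315 [ 0.402  -0.2396  0.0272]
[0.3889241  0.30358337 0.02438712]
[[0.64, -1.484, 0.01], [0.78, -0.44, 0.002], [0.45, -0.238, 0.003], [0.763, 0.02, 0.001], [0.08, 0.08, 0.001], [0.055, 0.164, -0.002], [-0.019, 0.241, 0.0], [0.201, 0.336, -0.002], [0.27, 0.406, -0.003]]
```

View pics/tester.png

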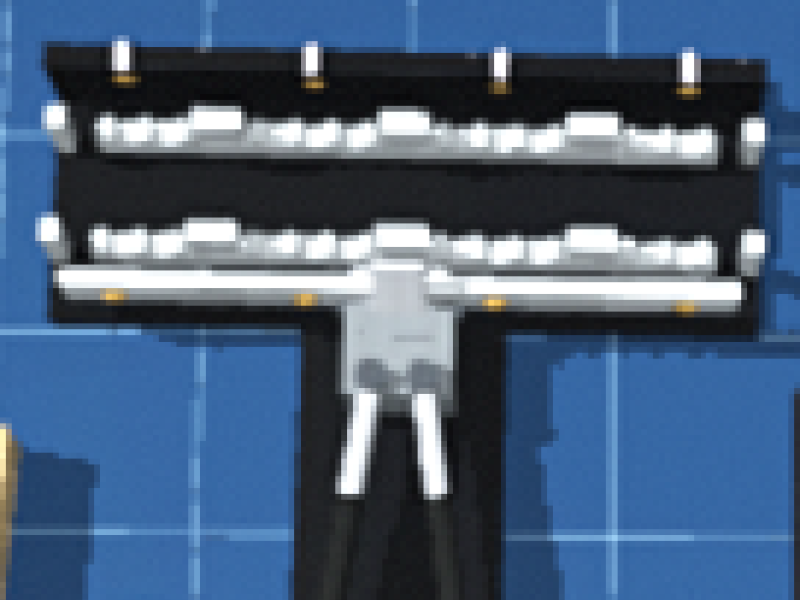

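The crop shows the four white marks at full-image pixels of about (193,118), (225,118), (257,119) and (289,120). The pliers handles run from (235,175) to (231,191) and from (244,175) to (247,191), and the stop-block tops are visible too.

```bash
cat >> h.py <<'E'
def ray(s,uv,z):
    uv=np.atleast_2d(uv).astype(float); f=210/np.tan(np.radians(s['fov_y'])/2)
    d=np.c_[(uv[:,0]-s['cx'])/f,-(uv[:,1]-s['cy'])/f,-np.ones(len(uv))]@rot(s).T
    o=np.array(s['origin']); return o+d*((z-o[2])/d[:,2:])
E
python3 - <<'E'
from h import *
s=dict(np.load('top0.npz'))
def c2f(a): a=np.array(a,float); return np.c_[172+(a[:,0]+.5)*.17-.5,108+(a[:,1]+.5)*.17-.5]
print('marks',np.round(ray(s,c2f([(122,57),(312,60),(500,65),(688,69)]),.06)*1000,1).tolist())
print('stopsU',np.round(ray(s,c2f([(216,118),(404,120),(593,125)]),.052)*1000,1).tolist())
print('stopsL',np.round(ray(s,c2f([(213,230),(403,235),(593,238)]),.052)*1000,1).tolist())
print('handle ends',np.round(ray(s,c2f([(350,495),(437,495)]),.055)*1000,1).tolist())
P=pts(s)
# heights map
I=s['image'][:,:,::-1]
b=cv2.resize(I[165:255,80:190],(700,573),interpolation=3); cv2.imwrite('pics/rack.png',b)
t=cv2.resize(I[165:255,295:395],(660,594),interpolation=3); cv2.imwrite('pics/tray.png',t)
E
```

```text
marks [[698.8, 133.9, 60.0], [698.0, 43.7, 60.0], [696.2, -45.7, 60.0], [694.8, -135.3, 60.0]]
stopsU [[671.5, 89.5, 52.0], [671.2, -0.0, 52.0], [669.3, -90.2, 52.0]]
stopsL [[616.1, 89.5, 52.0], [614.2, -0.4, 52.0], [613.3, -90.3, 52.0]]
handle ends [[487.7, 22.4, 55.0], [487.9, -18.0, 55.0]]
```

View pics/rack.png

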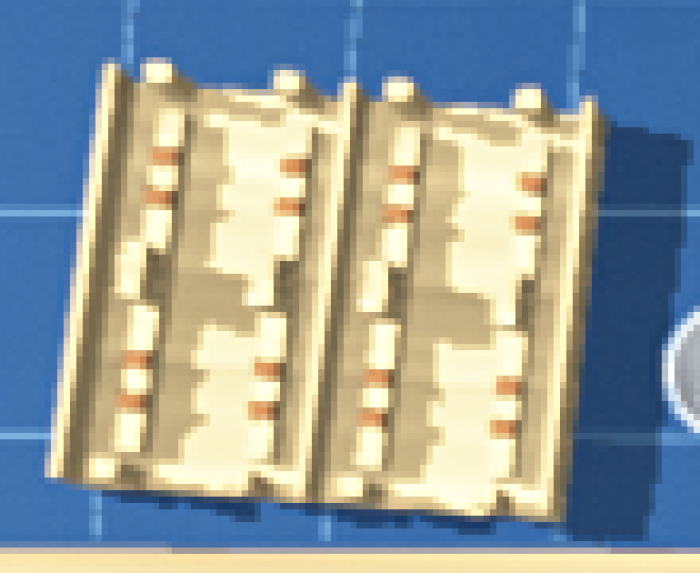

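View pics/tray.png

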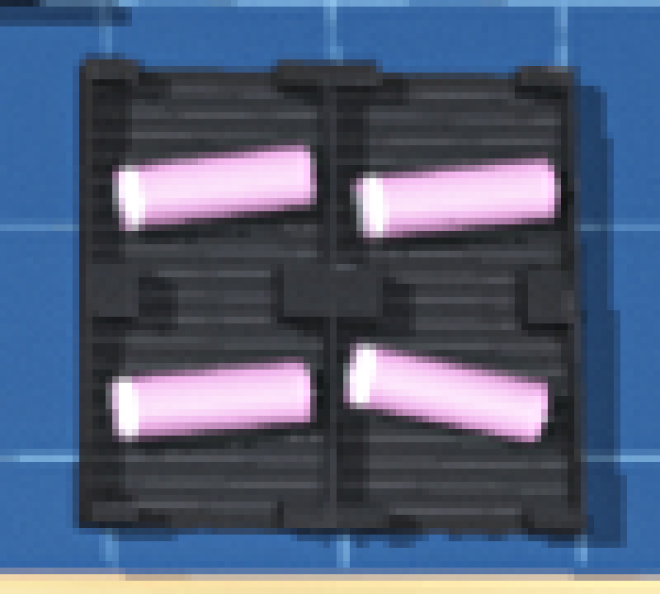

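Tray crop: all four pink cells are clear, each with a white end. Cell middles are at crop (215,189), (457,200), (212,401) and (446,393). Rack crop: the orange groove-rib tops are readable as pairs, e.g. (165,157)/(160,198).

Run:
```python
from h import *
s=dict(np.load('top0.npz'))
k=100/660
f=lambda a,k,o:(np.array(a,float)+.5)*k-.5+np.array(o)
print('cells')
for a,b in [((118,199),(314,177)),((358,207),(557,189)),((112,409),(313,390)),((347,375),(546,412))]:
    p=ray(s,f([a,b],k,(295,165)),.017); d=p[0]-p[1]
    print(np.round(p.mean(0)*1000,1),round(np.linalg.norm(d)*1000,1),round(np.arctan2(d[1],d[0]),3))
g=[[(165,157),(160,198),(293,167),(288,207)],[(404,174),(398,214),(532,184),(526,222)],[(137,360),(132,402),(268,370),(263,411)],[(377,378),(372,418),(510,386),(503,428)]]
print('grooves')
for q in g:
    p=ray(s,f(q,110/700,(80,165)),.0296)*1000
    d=p[0]+p[1]-p[2]-p[3]; print(np.round(p.mean(0),1),np.linalg.norm(d)/2,np.arctan2(-d[0],d[1]))
# tester profile along x at y=45 (between) from depth
P=pts(s)
I=s['image'][:,:,::-1]
b=cv2.resize(I[145:225,205:275],(700,800),interpolation=3)[:,:]; b=cv2.resize(b,(525,600)); b=cv2.convertScaleAbs((255*(b/255.)**.5).astype(np.uint8))
cv2.imwrite('pics/pl.png',b)
for u in (215,): 
  for v in range(110,170): print(v,np.round(P[v,u]*1000).astype(int).tolist(),end=' ')
```

```text
cells
[ 493.2 -245.6   17. ] 84.5 1.689
[ 489.4 -348.7   17. ] 85.8 1.667
[ 402.2 -242.5   17. ] 85.4 1.669
[ 405.1 -341.4   17. ] 85.1 1.388
grooves
[487.3 344.7  29.6] 55.84114106475695 -0.0708356585996092
[480.5 241.   29.6] 55.8389224466849 -0.06688759656686037
[397.8 350.9  29.6] 56.46721899881227 -0.0692768077782402
[390.9 247.4  29.6] 56.894080187981864 -0.06490529132611818
110 [742, 77, 3] 111 [740, 77, 0] 112 [738, 77, -1] 113 [734, 77, 0] 114 [732, 77, -2] 115 [727, 77, 4] 116 [702, 70, 63] 117 [701, 71, 58] 118 [696, 70, 62] 119 [693, 70, 63] 120 [693, 71, 56] 121 [690, 71, 54] 122 [691, 72, 44] 123 [692, 73, 34] 124 [693, 74, 22] 125 [691, 74, 20] 126 [690, 75, 14] 127 [688, 75, 9] 128 [683, 74, 16] 129 [674, 72, 35] 130 [670, 72, 36] 131 [667, 72, 36] 132 [666, 73, 30] 133 [666, 73, 22] 134 [665, 74, 16] 135 [663, 74, 12] 136 [660, 74, 13] 137 [659, 75, 7] 138 [656, 75, 8] 139 [649, 73, 18] 140 [650, 75, 6] 141 [646, 74, 9] 142 [645, 75, 4] 143 [639, 74, 14] 144 [636, 74, 12] 145 [632, 73, 17] 146 [631, 74, 9] 147 [625, 73, 21] 148 [618, 71, 34] 149 [615, 71, 33] 150 [609, 70, 43] 151 [609, 71, 35] 152 [609, 72, 23] 153 [608, 73, 16] 154 [606, 73, 14] 155 [592, 69, 54] 156 [587, 68, 59] 157 [585, 68, 57] 158 [584, 69, 52] 159 [586, 70, 34] 160 [588, 72, 14] 161 [585, 72, 14] 162 [583, 72, 12] 163 [579, 72, 16] 164 [580, 73, 2] 165 [577, 73, 2] 166 [576, 74, -5] 167 [572, 74, -2] 168 [568, 73, 1] 169 [565, 73, 3]
```

View pics/pl.png

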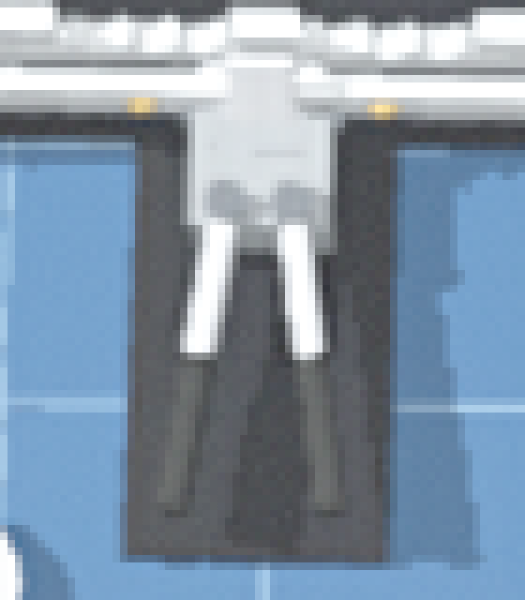

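Pliers crop: the dark handle grips end at crop (173,512) and (327,510), the pivots are near (228,198) and (295,198), and the lever tip's bright edge is near (262,62).

```bash
cat >> h.py <<'E'
def plan(*tg,start=None):
    """targets (x,y,z,yaw) in mm; prints for each: delta in tool axes from previous"""
    o=robot.get_obs()
    p=np.array(o['tool_pos']); r=R.from_euler('xyz',o['ee_rot'])
    print('t',round(o['time'],1),np.round(p*1000,1),np.round(o['ee_rot'],4),'w',round(o['width']*1000,1),'F',np.round(o['finger_force'],1))
    for t in tg:
        q=np.array(t[:3])/1000; rr=R.from_euler('z',t[3])*R.from_euler('x',np.pi)
        print(np.round((r.inv()*rr).as_rotvec(),3),np.round(r.inv().apply(q-p)*100,2)); p,r=q,rr
E
python3 - <<'E'
from h import *
s=dict(np.load('top0.npz'))
f=lambda a:(np.array(a,float)+.5)/7.5-.5+np.array((205,145))
print('ends',np.round(ray(s,f([(173,512),(327,510)]),.055)*1000,1))
print('piv',np.round(ray(s,f([(228,198),(295,198)]),.055)*1000,1))
print('lever',np.round(ray(s,f([(262,58),(262,68),(262,52)]),.0785)*1000,1))
plan((493,-245.6,130,1.689),(493,-245.6,7,1.689))
E
```

```text
ends [[429.2  30.7  55. ]
 [430.1 -24.9  55. ]]
piv [[546.2  12.7  55. ]
 [546.3 -11.9  55. ]]
lever [[ 5.927e+02 -3.000e-01  7.850e+01]
 [ 5.889e+02 -3.000e-01  7.850e+01]
 [ 5.950e+02 -3.000e-01  7.850e+01]]
t 0.1 [ 234.  -497.2  204.4] [-3.1396e+00 -2.0000e-04  4.3980e-01] w 94.1 F 0.0
[-2.000e-03 -1.000e-03 -1.249e+00] [ 34.15 -11.72   7.47]
[0. 0. 0.] [ 0.  -0.  12.3]
```

Call:
{"name": "move_arm", "arguments": {
  "deltas": [0,0,-0.15,5,-1.7,1,-0.28,0,0,-0.3,9.5,-3.3,2,-0.28,0,0,-0.45,14,-5,3,-0.28,0,0,-0.6,19,-6.6,4,-0.28,0,0,-0.75,24,-8.3,5,-0.28,0,0,-0.9,29,-10,6,-0.28,0,0,-1.05,34.15,-11.7,7.2,-0.28,0,0,-1.15,34.15,-11.7,7.5,-0.28]
}}

```text
time: 0.9
tool_pos: [0.4953, -0.2426, 0.1289]
ee_rot: [-3.141, -0.002, 1.599]
wrist_force: [-0.2, -0.0, -0.8]
width: 0.0604
finger_force: 0.0
```

Call:
{"name": "move_arm", "arguments": {
  "deltas": [0,0,-0.1,0,0,0,-0.28,0,0,-0.1,0,0,0,-0.28,0,0,-0.1,0,0,0,-0.28]
}}

```text
time: 1.2
tool_pos: [0.4932, -0.2464, 0.1302]
ee_rot: [-3.141, -0.0, 1.688]
wrist_force: [-0.3, -0.4, -0.2]
width: 0.0602
finger_force: 0.0
```

Run:
```python
from h import *
plan((493,-245.6,130,1.689),(493,-245.6,7,1.689))
s=snap('side','s1.png'); I=s['image'][:,:,::-1]
cv2.imwrite('pics/s1c.png',cv2.resize(I[60:220,230:390],(600,600),interpolation=3))
```

```text
t 1.2 [ 493.2 -246.4  130.2] [-3.1411e+00 -2.0000e-04  1.6877e+00] w 60.2 F 0.0
[-0.001 -0.    -0.001] [ 0.08 -0.01  0.02]
[0. 0. 0.] [ 0.  -0.  12.3]
```

View pics/s1c.png

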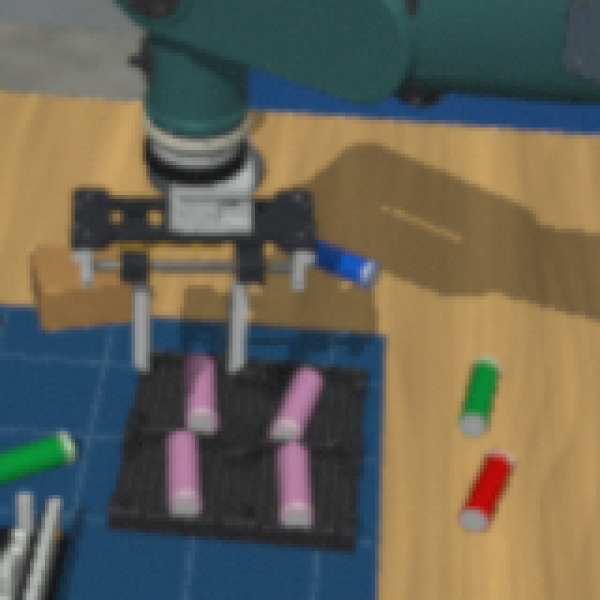

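The side crop shows the open fingers square over the pink cell at crop (195,385), aligned with it. Going down to grip.

Call:
{"name": "move_arm", "arguments": {
  "deltas": [0,0,0,0.08,0,4,-0.28,0,0,0,0.08,0,8,-0.28,0,0,0,0.08,0,11,-0.28,0,0,0,0.08,0,12.3,-0.28,0,0,0,0.08,0,12.3,-0.28,0,0,0,0.08,0,12.3,1,0,0,0,0.08,0,12.3,1,0,0,0,0.08,0,12.3,1]
}}

```text
time: 2.05
tool_pos: [0.494, -0.2463, 0.0088]
ee_rot: [3.14, 0.002, 1.689]
wrist_force: [0.8, -0.4, 0.2]
width: 0.0397
finger_force: 0.0
```

Call:
{"name": "move_arm", "arguments": {
  "deltas": [0,0,0,0,0,0,1,0,0,0,0,0,0,1,0,0,0,0,0,-4,1,0,0,0,0,0,-8,1,0,0,0,0,0,-12,1,0,0,0,0,0,-12,1]
}}

```text
time: 2.65
tool_pos: [0.4968, -0.2477, 0.1349]
ee_rot: [3.131, 0.009, 1.69]
wrist_force: [0.8, -0.7, -0.6]
width: 0.0251
finger_force: 29.9
```

Run:
```python
from h import *
plan((641.1,-135.2,130,-.014),(641.1,-135.2,36,-.014))
```

```text
t 2.6 [ 496.8 -247.7  134.9] [3.1311 0.0086 1.6899] w 25.1 F 29.9
[ 0.015 -0.003  1.704] [ 9.46 15.66  0.57]
[0. 0. 0.] [-0.  -0.   9.4]
```

Call:
{"name": "move_arm", "arguments": {
  "deltas": [0,0,0.15,1.5,2.5,0,1,0,0,0.3,3,5,0,1,0,0,0.45,5,8,0,1,0,0,0.6,7,11,0,1,0,0,0.75,8.5,14,0,1,0,0,0.9,9.4,15.6,0,1,0,0,1.05,9.4,15.6,0,1,0,0,1.2,9.4,15.6,0,1]
}}

```text
time: 3.45
tool_pos: [0.6367, -0.1327, 0.1251]
ee_rot: [-3.139, 0.003, 0.485]
wrist_force: [0.0, -1.1, -0.9]
width: 0.0257
finger_force: 29.9
```

Call:
{"name": "move_arm", "arguments": {
  "deltas": [0,0,0.15,0,0,0,1,0,0,0.3,0,0,0,1,0,0,0.45,0,0,0,1,0,0,0.5,0,0,0,1,0,0,0.5,0,0,0,1,0,0,0.5,0,0,0,1]
}}

```text
time: 4.05
tool_pos: [0.6365, -0.1336, 0.1262]
ee_rot: [-3.141, 0.002, -0.009]
wrist_force: [0.3, 0.5, -0.1]
width: 0.0253
finger_force: 29.9
```

Run:
```python
from h import *
plan((641.1,-135.2,130,-.014),(641.1,-135.2,36,-.014))
s=snap('top','t1.png')
for c in cells(s,hi=(.75,.5)): print(*c)
```

```text
t 4.0 [ 636.5 -133.6  126.2] [-3.1411e+00  1.9000e-03 -9.0000e-03] w 25.3 F 29.9
[-0.     0.002  0.005] [ 0.46  0.16 -0.38]
[0. 0. 0.] [-0.  -0.   9.4]
[ 6.324e+02 -1.344e+02  5.770e+01  2.410e+01 -6.000e-01] [289. 135.] 0.15 [ 0.6228 -0.1338  0.1396]
[ 491.8 -354.6   79.2   30.9  -83.8] [366. 194.] 0.0307 [ 0.4888 -0.3528  0.0245]
[ 413.2 -347.8   72.9   16.8   76.8] [365. 222.] 0.0326 [ 0.4111 -0.3483  0.026 ]
[ 403.6 -246.6   75.7   29.2  -85.6] [329. 225.] 0.0308 [ 0.4019 -0.2465  0.025 ]
[ 394.9 -342.4   72.6    7.3   78.4] [363. 227.] 0.0288 [ 0.3948 -0.342   0.0244]
```

Call:
{"name": "move_arm", "arguments": {
  "deltas": [0,0,0.005,0.46,0.16,3,1,0,0,0.005,0.46,0.16,6,1,0,0,0.005,0.46,0.16,8,1,0,0,0.005,0.46,0.16,8.9,1,0,0,0.005,0.46,0.16,8.9,1,0,0,0.005,0.46,0.16,8.9,1]
}}

```text
time: 4.7
tool_pos: [0.6422, -0.1356, 0.0393]
ee_rot: [3.141, -0.002, -0.015]
wrist_force: [0.0, 0.2, -0.2]
width: 0.0252
finger_force: 29.9
```

Run:
```python
from h import *
plan((641.1,-135.2,36,-.014))
s=snap('side','s2.png'); I=s['image'][:,:,::-1]
cv2.imwrite('pics/s2c.png',cv2.resize(I[140:260,170:290],(600,600),interpolation=3))
```

```text
t 4.7 [ 642.2 -135.6   39.3] [ 3.1411e+00 -1.7000e-03 -1.5000e-02] w 25.2 F 29.9
[ 0.    -0.002 -0.001] [-0.11 -0.04  0.33]
```

View pics/s2c.png

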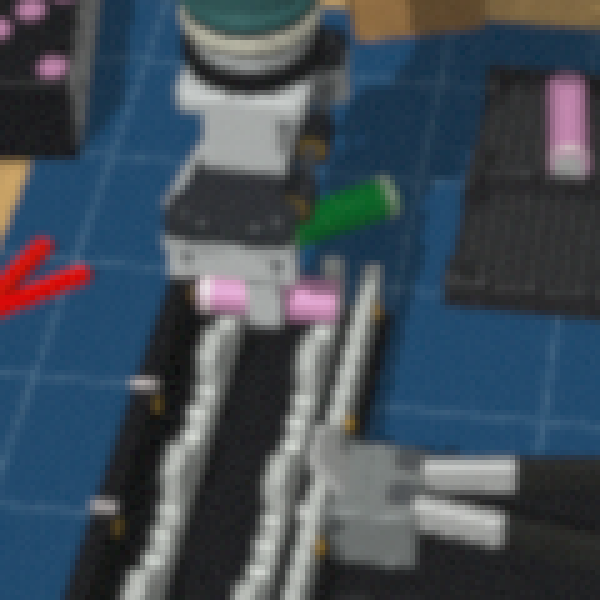

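The cell (crop 197–340, 300) is centred in the fingers and lies over both rails. Lowering a little and releasing.

Call:
{"name": "move_arm", "arguments": {
  "deltas": [0,0,0,-0.05,0,0.15,1,0,0,0,-0.05,0,0.3,1,0,0,0,-0.05,0,0.3,0.4,0,0,0,-0.05,0,0.3,-0.1,0,0,0,-0.05,0,0.3,-0.28,0,0,0,-0.05,0,0.3,-0.28]
}}

```text
time: 5.35
tool_pos: [0.6412, -0.1355, 0.0357]
ee_rot: [3.141, -0.0, -0.015]
wrist_force: [-0.1, -0.8, -0.3]
width: 0.0489
finger_force: 0.0
```

Call:
{"name": "move_arm", "arguments": {
  "deltas": [0,0,0,0,0,-3,-0.28,0,0,0,0,0,-7,-0.28,0,0,0,0,0,-10,-0.28,0,0,0,0,0,-10,-0.28]
}}

```text
time: 5.75
tool_pos: [0.6443, -0.1363, 0.1425]
ee_rot: [3.138, -0.012, -0.015]
wrist_force: [-0.2, -0.3, 0.6]
width: 0.0602
finger_force: 0.0
```

Run:
```python
from h import *
plan((489.4,-349,130,1.667),(489.4,-349,7,1.667))
```

```text
t 5.8 [ 644.3 -136.3  142.5] [ 3.1382 -0.0116 -0.0151] w 60.2 F 0.0
[ 0.012 -0.006 -1.682] [-15.18  21.5    1.14]
[0. 0. 0.] [ 0.  -0.  12.3]
```

Call:
{"name": "move_arm", "arguments": {
  "deltas": [0,0,-0.15,-2.5,3.6,0,-0.28,0,0,-0.3,-5,7.2,0,-0.28,0,0,-0.45,-7.5,10.8,0,-0.28,0,0,-0.6,-10,14.4,0,-0.28,0,0,-0.75,-12.5,18,0,-0.28,0,0,-0.9,-14.9,21.5,0.6,-0.28,0,0,-1.05,-14.9,21.5,0.6,-0.28,0,0,-1.2,-14.9,21.5,0.6,-0.28]
}}

```text
time: 6.55
tool_pos: [0.487, -0.3491, 0.1276]
ee_rot: [-3.139, -0.001, 1.182]
wrist_force: [0.3, 0.0, -0.0]
width: 0.0599
finger_force: 0.0
```

Call:
{"name": "move_arm", "arguments": {
  "deltas": [0,0,-0.15,0,0,0,-0.28,0,0,-0.3,0,0,0,-0.28,0,0,-0.45,0,0,0,-0.28,0,0,-0.48,0,0,0,-0.28,0,0,-0.48,0,0,0,-0.28,0,0,-0.48,0,0,0,-0.28]
}}

```text
time: 7.15
tool_pos: [0.4885, -0.3478, 0.1285]
ee_rot: [-3.141, -0.001, 1.659]
wrist_force: [-0.4, 0.3, 0.4]
width: 0.0602
finger_force: 0.0
```

Run:
```python
from h import *
plan((489.4,-349,130,1.667),(489.4,-349,7,1.667))
s=snap('top','t2.png')
for c in cells(s,hi=(.75,.5)): print(*c)
print('side')
for c in cells(snap('side'),hi=(.75,.5)): print(*c)
```

```text
t 7.2 [ 488.5 -347.8  128.5] [-3.1406e+00 -1.0000e-03  1.6585e+00] w 60.2 F 0.0
[-0.001 -0.001 -0.008] [-0.12  0.08 -0.15]
[0. 0. 0.] [ 0.  -0.  12.3]
[ 637.7 -141.3   71.9   11.5   -3.4] [291. 140.] 0.0606 [ 0.6369 -0.1413  0.056 ]
[ 492.4 -343.3   31.7   29.    88.7] [364. 193.] 0.0302 [ 0.4918 -0.3463  0.0244]
side
[ 488.1 -356.9  100.2   22.5  -84.2] [283. 163.] 0.0308 [ 0.4882 -0.3454  0.0267]
[ 404.1 -339.4   82.9   23.9   79.5] [310. 167.] 0.0299 [ 0.4026 -0.3386  0.0265]
[ 401.5 -239.2   84.8   22.3  -84.2] [308. 187.] 0.0307 [ 0.402  -0.2402  0.027 ]
[ 639.6 -134.9   78.2   30.    -0.8] [225. 200.] 0.0577 [ 0.6376 -0.1286  0.0514]
```

Call:
{"name": "move_arm", "arguments": {
  "deltas": [0,0,-0.008,-0.12,0.08,4,-0.28,0,0,-0.008,-0.12,0.08,8,-0.28,0,0,-0.008,-0.12,0.08,11,-0.28,0,0,-0.008,-0.12,0.08,12.1,-0.28,0,0,-0.008,-0.12,0.08,12.1,-0.28,0,0,-0.008,-0.12,0.08,12.1,1,0,0,-0.008,-0.12,0.08,12.1,1,0,0,-0.008,-0.12,0.08,12.1,1]
}}

```text
time: 8.05
tool_pos: [0.4905, -0.35, 0.01]
ee_rot: [3.14, 0.002, 1.667]
wrist_force: [0.1, -0.3, 0.3]
width: 0.0395
finger_force: 0.0
```

Call:
{"name": "move_arm", "arguments": {
  "deltas": [0,0,0,0,0,0,1,0,0,0,0,0,0,1,0,0,0,0,0,-4,1,0,0,0,0,0,-8,1,0,0,0,0,0,-12,1,0,0,0,0,0,-12,1,0,0,0,0,0,-12,1,0,0,0,0,0,-12,1]
}}

```text
time: 8.85
tool_pos: [0.4887, -0.3483, 0.126]
ee_rot: [-3.139, -0.003, 1.667]
wrist_force: [-0.2, 0.5, -1.6]
width: 0.0251
finger_force: 29.9
```

Run:
```python
from h import *
plan((642.4,-45.2,130,-.014),(642.4,-45.2,37,-.014))
```

```text
t 8.8 [ 488.7 -348.3  126. ] [-3.1387e+00 -3.0000e-03  1.6674e+00] w 25.1 F 29.9
[-0.005  0.     1.681] [28.69 18.22 -0.37]
[0. 0. 0.] [-0.  -0.   9.3]
```

Call:
{"name": "move_arm", "arguments": {
  "deltas": [0,0,0.15,4,2.5,0,1,0,0,0.3,8,5,-0.3,1,0,0,0.45,12,7.6,-0.3,1,0,0,0.6,16,10.1,-0.3,1,0,0,0.75,20,12.7,-0.3,1,0,0,0.9,24,15.2,-0.3,1,0,0,1.05,28.7,18.2,-0.4,1,0,0,1.2,28.7,18.2,-0.4,1]
}}

```text
time: 9.65
tool_pos: [0.6432, -0.0404, 0.1288]
ee_rot: [-3.137, 0.003, 0.517]
wrist_force: [0.2, -1.2, -2.0]
width: 0.0249
finger_force: 29.9
```

Call:
{"name": "move_arm", "arguments": {
  "deltas": [0,0,0.15,0,0,0,1,0,0,0.3,0,0,0,1,0,0,0.45,0,0,0,1,0,0,0.48,0,0,0,1,0,0,0.48,0,0,0,1,0,0,0.48,0,0,0,1]
}}

```text
time: 10.25
tool_pos: [0.6427, -0.046, 0.1312]
ee_rot: [-3.141, 0.002, 0.039]
wrist_force: [0.8, -0.7, -0.9]
width: 0.0251
finger_force: 29.9
```

Run:
```python
from h import *
plan((642.4,-45.2,130,-.014),(642.4,-45.2,37,-.014))
```

```text
t 10.2 [642.7 -46.  131.2] [-3.1412e+00  2.0000e-03  3.8800e-02] w 25.1 F 29.9
[-0.     0.002  0.053] [-0.02 -0.08  0.12]
[0. 0. 0.] [-0.  -0.   9.3]
```

Call:
{"name": "move_arm", "arguments": {
  "deltas": [0,0,0.053,0,-0.08,3,1,0,0,0.053,0,-0.08,6,1,0,0,0.053,0,-0.08,8.3,1,0,0,0.053,0,-0.08,9.1,1,0,0,0.053,0,-0.08,9.4,1,0,0,0.053,0,-0.08,9.4,1,0,0,0.053,0,-0.08,9.4,1]
}}

```text
time: 10.95
tool_pos: [0.6444, -0.0454, 0.0403]
ee_rot: [3.141, -0.003, -0.016]
wrist_force: [-0.1, 0.0, -0.6]
width: 0.0254
finger_force: 29.9
```

Call:
{"name": "move_arm", "arguments": {
  "deltas": [0,0,0,0,0,0,1,0,0,0,0,0,0,0.4,0,0,0,0,0,0,-0.1,0,0,0,0,0,0,-0.28,0,0,0,0,0,0,-0.28,0,0,0,0,0,-3,-0.28,0,0,0,0,0,-6,-0.28,0,0,0,0,0,-9,-0.28]
}}

```text
time: 11.75
tool_pos: [0.6429, -0.0452, 0.1292]
ee_rot: [-3.142, 0.001, -0.016]
wrist_force: [1.1, -0.0, -0.0]
width: 0.0602
finger_force: 0.0
```

Run:
```python
from h import *
plan((402.2,-243.5,130,1.669),(402.2,-243.5,8,1.669))
```

```text
t 11.8 [642.9 -45.2 129.2] [-3.1416e+00  7.0000e-04 -1.6100e-02] w 60.2 F 0.0
[-1.000e-03  1.000e-03 -1.685e+00] [-23.75  20.22  -0.06]
[0. 0. 0.] [ 0.  -0.  12.2]
```

Call:
{"name": "move_arm", "arguments": {
  "deltas": [0,0,-0.15,-3.3,2.8,0,-0.28,0,0,-0.3,-6.6,5.6,0,-0.28,0,0,-0.45,-10,8.5,0,-0.28,0,0,-0.6,-13.5,11.5,0,-0.28,0,0,-0.75,-17,14.5,0,-0.28,0,0,-0.9,-20.4,17.4,0,-0.28,0,0,-1.05,-23.75,20.2,0,-0.28,0,0,-1.2,-23.75,20.2,0,-0.28]
}}

```text
time: 12.55
tool_pos: [0.3995, -0.2458, 0.1288]
ee_rot: [3.142, 0.002, 1.145]
wrist_force: [-0.1, 0.6, -0.3]
width: 0.0602
finger_force: 0.0
```

Call:
{"name": "move_arm", "arguments": {
  "deltas": [0,0,-0.15,0,0,0,-0.28,0,0,-0.3,0,0,0,-0.28,0,0,-0.45,0,0,0,-0.28,0,0,-0.485,0,0,0,-0.28,0,0,-0.485,0,0,0,-0.28,0,0,-0.485,0,0,0,-0.28]
}}

```text
time: 13.15
tool_pos: [0.4025, -0.2434, 0.1286]
ee_rot: [3.141, 0.0, 1.628]
wrist_force: [0.8, -0.7, -0.2]
width: 0.06
finger_force: 0.0
```

Run:
```python
from h import *
plan((402.2,-243.5,130,1.669),(402.2,-243.5,8,1.669))
for c in cells(snap('side'),hi=(.75,.5)): print(*c)
```

```text
t 13.2 [ 402.5 -243.4  128.6] [3.1414e+00 2.0000e-04 1.6282e+00] w 60.0 F 0.0
[ 0.     0.    -0.041] [-0.01 -0.03 -0.14]
[0. 0. 0.] [ 0.  -0.  12.2]
[ 403.4 -339.6   82.4   22.9   76.8] [310. 167.] 0.0307 [ 0.4017 -0.3352  0.0268]
[ 401.7 -240.    83.9   22.3  -83.8] [308. 187.] 0.0312 [ 0.402  -0.2399  0.027 ]
[ 641.1 -133.4   82.9   32.8   -6.9] [225. 200.] 0.0578 [ 0.6378 -0.1283  0.0515]
[642.2 -41.3  75.9  23.5   2.5] [218. 222.] 0.0584 [ 0.641  -0.0384  0.0525]
```

Call:
{"name": "move_arm", "arguments": {
  "deltas": [0,0,-0.041,0,0,4,-0.28,0,0,-0.041,0,0,8,-0.28,0,0,-0.041,0,0,11,-0.28,0,0,-0.041,0,0,12.1,-0.28,0,0,-0.041,0,0,12.1,-0.28,0,0,-0.041,0,0,12.1,1,0,0,-0.041,0,0,12.1,1,0,0,-0.041,0,0,12.1,1]
}}

```text
time: 14.0
tool_pos: [0.4033, -0.244, 0.0087]
ee_rot: [3.14, 0.002, 1.67]
wrist_force: [-0.5, -0.7, -0.6]
width: 0.0396
finger_force: 0.0
```

Call:
{"name": "move_arm", "arguments": {
  "deltas": [0,0,0,0,0,0,1,0,0,0,0,0,0,1,0,0,0,0,0,-4,1,0,0,0,0,0,-8,1,0,0,0,0,0,-12,1,0,0,0,0,0,-12,1,0,0,0,0,0,-12,1,0,0,0,0,0,-12,1]
}}

```text
time: 14.8
tool_pos: [0.4014, -0.2426, 0.1256]
ee_rot: [-3.139, -0.002, 1.67]
wrist_force: [-0.3, 0.5, -0.3]
width: 0.0256
finger_force: 30.0
```

Run:
```python
from h import *
plan((643.6,44.8,130,-.014),(643.6,44.8,37,-.014))
```

```text
t 14.8 [ 401.4 -242.6  125.6] [-3.139e+00 -2.300e-03  1.670e+00] w 25.6 F 30.0
[-0.004  0.     1.684] [26.2  26.94 -0.45]
[0. 0. 0.] [-0.  -0.   9.3]
```

Call:
{"name": "move_arm", "arguments": {
  "deltas": [0,0,0.15,3.3,3.4,0,1,0,0,0.3,6.6,6.8,-0.4,1,0,0,0.45,9.9,10.2,-0.4,1,0,0,0.6,13.2,13.6,-0.4,1,0,0,0.75,16.5,17,-0.4,1,0,0,0.9,19.8,20.4,-0.4,1,0,0,1.05,23.1,23.8,-0.4,1,0,0,1.2,26.2,26.9,-0.4,1]
}}

```text
time: 15.6
tool_pos: [0.6399, 0.041, 0.1282]
ee_rot: [-3.139, 0.004, 0.547]
wrist_force: [1.4, 0.0, -1.4]
width: 0.0251
finger_force: 30.0
```

Call:
{"name": "move_arm", "arguments": {
  "deltas": [0,0,0.15,0,0,0,1,0,0,0.3,0,0,0,1,0,0,0.45,0,0,0,1,0,0,0.485,0,0,0,1,0,0,0.485,0,0,0,1,0,0,0.485,0,0,0,1,0,0,0.485,0,0,0,1]
}}

```text
time: 16.3
tool_pos: [0.6398, 0.0393, 0.1303]
ee_rot: [-3.141, 0.002, 0.069]
wrist_force: [1.0, -0.0, -1.0]
width: 0.0253
finger_force: 30.0
```

Run:
```python
from h import *
plan((643.6,44.8,130,-.014),(643.6,44.8,37,-.014))
```

```text
t 16.3 [639.8  39.3 130.3] [-3.1415e+00  1.9000e-03  6.8800e-02] w 25.3 F 30.0
[-0.     0.002  0.083] [ 0.42 -0.52  0.03]
[0. 0. 0.] [-0.  -0.   9.3]
```

Call:
{"name": "move_arm", "arguments": {
  "deltas": [0,0,0.083,0.42,-0.52,3,1,0,0,0.083,0.42,-0.52,6,1,0,0,0.083,0.42,-0.52,8.3,1,0,0,0.083,0.42,-0.52,9,1,0,0,0.083,0.42,-0.52,9.3,1,0,0,0.083,0.42,-0.52,9.3,1,0,0,0.083,0.42,-0.52,9.3,1]
}}

```text
time: 17.0
tool_pos: [0.6454, 0.0447, 0.0405]
ee_rot: [3.142, -0.003, -0.015]
wrist_force: [-0.2, -0.1, -0.9]
width: 0.025
finger_force: 30.0
```

Call:
{"name": "move_arm", "arguments": {
  "deltas": [0,0,0,0,0,0,1,0,0,0,0,0,0,0.4,0,0,0,0,0,0,-0.1,0,0,0,0,0,0,-0.28,0,0,0,0,0,0,-0.28,0,0,0,0,0,-3,-0.28,0,0,0,0,0,-6,-0.28,0,0,0,0,0,-9,-0.28]
}}

```text
time: 17.8
tool_pos: [0.6439, 0.0448, 0.1291]
ee_rot: [3.142, 0.001, -0.015]
wrist_force: [-1.2, 0.6, -0.1]
width: 0.0602
finger_force: 0.0
```

Run:
```python
from h import *
plan((404.6,-341.4,130,1.388),(404.6,-341.4,8,1.388))
```

```text
t 17.8 [643.9  44.8 129.1] [ 3.1415e+00  8.0000e-04 -1.4700e-02] w 60.2 F 0.0
[-1.000e-03  1.000e-03 -1.403e+00] [-23.36  38.97  -0.06]
[0. 0. 0.] [ 0.  -0.  12.2]
```

Call:
{"name": "move_arm", "arguments": {
  "deltas": [0,0,-0.14,-2.5,4.2,0,-0.28,0,0,-0.28,-5,8.4,0,-0.28,0,0,-0.42,-7.5,12.6,0,-0.28,0,0,-0.56,-10,16.8,0,-0.28,0,0,-0.7,-12.5,21,0,-0.28,0,0,-0.84,-15,25.2,0,-0.28,0,0,-0.98,-17.5,29.3,0,-0.28,0,0,-1.12,-20,33.4,0,-0.28]
}}

```text
time: 18.6
tool_pos: [0.4448, -0.2775, 0.1288]
ee_rot: [3.141, 0.0, 1.087]
wrist_force: [0.9, 0.1, -0.4]
width: 0.0604
finger_force: 0.0
```

Run:
```python
from h import *
plan((404.6,-341.4,130,1.388),(404.6,-341.4,8,1.388))
for c in cells(snap('side'),hi=(.75,.5)): print(*c)
```

```text
t 18.6 [ 444.8 -277.5  128.8] [3.1407e+00 2.0000e-04 1.0871e+00] w 60.4 F 0.0
[ 0.001  0.    -0.301] [-7.52 -0.59 -0.12]
[0. 0. 0.] [ 0.  -0.  12.2]
[ 404.4 -337.    83.2   24.4   78.7] [309. 167.] 0.0311 [ 0.4033 -0.3364  0.0273]
[ 640.4 -134.3   79.7   32.6   -2.1] [225. 200.] 0.0586 [ 0.6377 -0.1281  0.0517]
[641.4 -40.3  74.7  26.6  -2. ] [218. 222.] 0.0587 [ 0.641  -0.0385  0.0524]
[642.7  49.4  76.   25.9  -5. ] [211. 247.] 0.0582 [0.6424 0.0511 0.0526]
```

Call:
{"name": "move_arm", "arguments": {
  "deltas": [0,0,-0.1,-3.5,-0.3,0,-0.28,0,0,-0.2,-7.4,-0.5,0,-0.28,0,0,-0.3,-7.4,-0.5,0,-0.28,0,0,-0.3,-7.4,-0.5,0,-0.28,0,0,-0.3,-7.4,-0.5,0,-0.28]
}}

```text
time: 19.15
tool_pos: [0.407, -0.3388, 0.1285]
ee_rot: [3.141, -0.0, 1.379]
wrist_force: [0.2, -0.2, 0.5]
width: 0.0601
finger_force: 0.0
```

Run:
```python
from h import *
plan((404.6,-341.4,130,1.388),(404.6,-341.4,8,1.388))
```

```text
t 19.1 [ 407.  -338.8  128.5] [ 3.1414e+00 -2.0000e-04  1.3792e+00] w 60.1 F 0.0
[ 0.    -0.    -0.009] [-0.3  -0.18 -0.15]
[0. 0. 0.] [ 0.  -0.  12.2]
```

Call:
{"name": "move_arm", "arguments": {
  "deltas": [0,0,-0.009,-0.3,-0.18,4,-0.28,0,0,-0.009,-0.3,-0.18,8,-0.28,0,0,-0.009,-0.3,-0.18,11,-0.28,0,0,-0.009,-0.3,-0.18,12.1,-0.28,0,0,-0.009,-0.3,-0.18,12.1,-0.28,0,0,-0.009,-0.3,-0.18,12.1,1,0,0,-0.009,-0.3,-0.18,12.1,1,0,0,-0.009,-0.3,-0.18,12.1,1]
}}

```text
time: 19.95
tool_pos: [0.4052, -0.3422, 0.0086]
ee_rot: [3.14, 0.001, 1.391]
wrist_force: [-0.6, 0.1, -0.3]
width: 0.0401
finger_force: 0.0
```

Call:
{"name": "move_arm", "arguments": {
  "deltas": [0,0,0,0,0,0,1,0,0,0,0,0,0,1,0,0,0,0,0,-4,1,0,0,0,0,0,-8,1,0,0,0,0,0,-12,1,0,0,0,0,0,-12,1,0,0,0,0,0,-12,1,0,0,0,0,0,-12,1]
}}

```text
time: 20.75
tool_pos: [0.4035, -0.3407, 0.1254]
ee_rot: [-3.139, -0.002, 1.39]
wrist_force: [-0.2, -0.5, -1.8]
width: 0.0254
finger_force: 30.0
```

Run:
```python
from h import *
plan((645,134.8,130,-.014),(645,134.8,37,-.014))
```

```text
t 20.8 [ 403.5 -340.7  125.4] [-3.1386e+00 -2.2000e-03  1.3904e+00] w 25.4 F 30.0
[-0.004  0.     1.404] [51.12 15.23 -0.39]
[0. 0. 0.] [-0.  -0.   9.3]
```

Call:
{"name": "move_arm", "arguments": {
  "deltas": [0,0,0.14,4.6,1.37,-0.4,1,0,0,0.28,9.2,2.74,-0.4,1,0,0,0.42,13.8,4.1,-0.4,1,0,0,0.56,18.4,5.5,-0.4,1,0,0,0.7,23,6.8,-0.4,1,0,0,0.84,27.6,8.2,-0.4,1,0,0,0.98,32.2,9.6,-0.4,1,0,0,1.12,36.8,11,-0.4,1]
}}

```text
time: 21.55
tool_pos: [0.5683, -0.0163, 0.1286]
ee_rot: [-3.14, 0.005, 0.303]
wrist_force: [0.5, -0.6, -1.6]
width: 0.0251
finger_force: 29.9
```

Run:
```python
from h import *
plan((645,134.8,130,-.014),(645,134.8,37,-.014))
```

```text
t 21.6 [568.3 -16.3 128.6] [-3.1398  0.0046  0.3025] w 25.1 F 29.9
[-0.001  0.005  0.316] [ 11.82 -12.14  -0.17]
[0. 0. 0.] [-0.  -0.   9.3]
```

Call:
{"name": "move_arm", "arguments": {
  "deltas": [0,0,0.1,3.3,-3.4,0,1,0,0,0.2,6.6,-6.8,0,1,0,0,0.3,9.9,-10.2,0,1,0,0,0.316,11.6,-11.9,0,1,0,0,0.316,11.6,-11.9,0,1,0,0,0.316,11.6,-11.9,0,1,0,0,0.316,11.6,-11.9,0,1]
}}

```text
time: 22.25
tool_pos: [0.6427, 0.1291, 0.13]
ee_rot: [3.141, 0.003, -0.009]
wrist_force: [-0.5, -0.9, -1.6]
width: 0.0253
finger_force: 30.0
```

Run:
```python
from h import *
plan((645,134.8,130,-.014),(645,134.8,37,-.014))
```

```text
t 22.2 [642.7 129.1 130. ] [ 3.1406e+00  2.8000e-03 -8.7000e-03] w 25.3 F 30.0
[0.001 0.003 0.005] [ 0.23 -0.58  0.  ]
[0. 0. 0.] [-0.  -0.   9.3]
```

Call:
{"name": "move_arm", "arguments": {
  "deltas": [0,0,0.005,0.23,-0.55,3,1,0,0,0.005,0.23,-0.55,6,1,0,0,0.005,0.23,-0.55,8.3,1,0,0,0.005,0.23,-0.55,9,1,0,0,0.005,0.23,-0.55,9.3,1,0,0,0.005,0.23,-0.55,9.3,1,0,0,0.005,0.23,-0.55,9.3,1]
}}

```text
time: 22.95
tool_pos: [0.6472, 0.1357, 0.0406]
ee_rot: [-3.141, -0.003, -0.013]
wrist_force: [-0.3, 0.2, -0.5]
width: 0.0253
finger_force: 30.0
```

Call:
{"name": "move_arm", "arguments": {
  "deltas": [0,0,0,0,0,0,1,0,0,0,0,0,0,0.4,0,0,0,0,0,0,-0.1,0,0,0,0,0,0,-0.28,0,0,0,0,0,0,-0.28,0,0,0,0,0,-3,-0.28,0,0,0,0,0,-6,-0.28,0,0,0,0,0,-9,-0.28]
}}

```text
time: 23.75
tool_pos: [0.6457, 0.1359, 0.1292]
ee_rot: [3.141, 0.001, -0.013]
wrist_force: [0.3, 0.2, 0.7]
width: 0.0603
finger_force: 0.0
```

Run:
```python
from h import *
plan((461,2.4,130,-.014),(461,2.4,30,-.014))
for c in cells(snap('side'),hi=(.75,.5)): print(*c)
```

```text
t 23.8 [645.7 135.9 129.2] [ 3.1414e+00  8.0000e-04 -1.2600e-02] w 60.3 F 0.0
[0.    0.001 0.001] [-18.3   13.58  -0.06]
[0. 0. 0.] [-0. -0. 10.]
[610.2 -48.4 205.6  52.5 -75.4] [226. 199.] 0.059 [ 0.6339 -0.1243  0.0575]
[641.2  40.5 186.5  61.4  86.5] [218. 222.] 0.0579 [ 0.6399 -0.0366  0.0551]
[612.7 120.6 181.4  53.7 -72.7] [212. 247.] 0.059 [0.6362 0.0565 0.0584]
[643.9 137.   76.2  24.4   1. ] [203. 274.] 0.0583 [0.6436 0.1408 0.0527]
```

Call:
{"name": "move_arm", "arguments": {
  "deltas": [0,0,0,-3.6,2.7,0,-1,0,0,0,-7.2,5.4,0,-1,0,0,0,-10.8,8.1,0,-1,0,0,0,-14.4,10.8,0,-1,0,0,0,-18.3,13.6,0,-1,0,0,0,-18.3,13.6,0,-1,0,0,0,-18.3,13.6,0,-1,0,0,0,-18.3,13.6,0,-1]
}}

```text
time: 24.6
tool_pos: [0.4625, 0.0026, 0.129]
ee_rot: [-3.141, -0.002, -0.012]
wrist_force: [-0.2, -0.1, -0.3]
width: 0.0939
finger_force: 0.0
```

Run:
```python
from h import *
plan((461,2.4,130,-.014),(461,2.4,30,-.014))
s=snap('side','s3.png'); I=s['image'][:,:,::-1]
cv2.imwrite('pics/s3c.png',cv2.resize(I[150:310,160:320],(600,600),interpolation=3))
```

```text
t 24.6 [462.5   2.6 129. ] [-3.1414e+00 -1.8000e-03 -1.2300e-02] w 93.9 F 0.0
[-0.    -0.002  0.002] [-0.15  0.02 -0.1 ]
[0. 0. 0.] [-0. -0. 10.]
```

View pics/s3c.png

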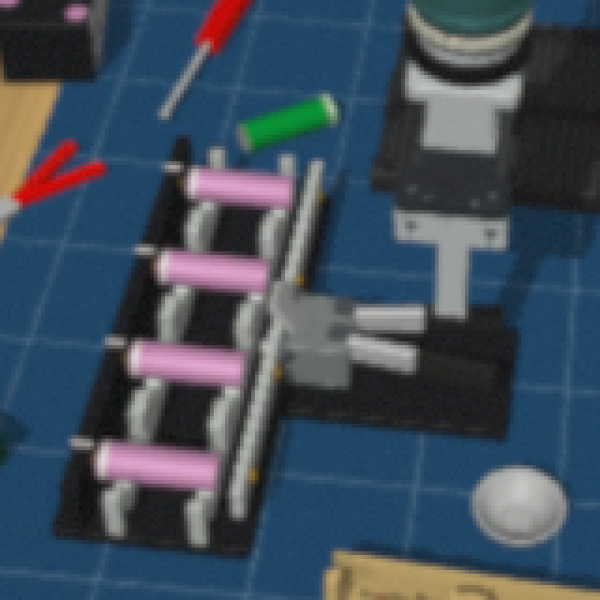

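All four cells sit at their stations, and the open fingers straddle the handles. Going down and squeezing gradually.

Call:
{"name": "move_arm", "arguments": {
  "deltas": [0,0,0,-0.1,0,3.5,-1,0,0,0,-0.1,0,7,-1,0,0,0,-0.1,0,9,-1,0,0,0,-0.1,0,9.9,-1,0,0,0,-0.1,0,9.9,-0.6,0,0,0,-0.1,0,9.9,-0.3,0,0,0,-0.1,0,9.9,-0.2,0,0,0,-0.1,0,9.9,-0.1]
}}

```text
time: 25.45
tool_pos: [0.4615, 0.0021, 0.0309]
ee_rot: [3.141, -0.003, -0.013]
wrist_force: [-0.1, -0.1, 0.2]
width: 0.0653
finger_force: 0.0
```

Call:
{"name": "move_arm", "arguments": {
  "deltas": [0,0,0,0,0,0,0,0,0,0,0,0,0,0.1,0,0,0,0,0,0,0.2,0,0,0,0,0,0,0.3,0,0,0,0,0,0,0.4,0,0,0,0,0,0,0.5,0,0,0,0,0,0,0.5,0,0,0,0,0,0,0.5]
}}

```text
time: 26.25
tool_pos: [0.4602, 0.0025, 0.0301]
ee_rot: [-3.141, 0.0, -0.013]
wrist_force: [-3.5, 2.2, 5.4]
width: 0.033
finger_force: 30.0
```

Call:
{"name": "move_arm", "arguments": {
  "deltas": [0,0,0,0,0,0,0.2,0,0,0,0,0,0,0,0,0,0,0,0,0,-0.5,0,0,0,0,0,0,-0.8,0,0,0,0,0,0,-0.8,0,0,0,0,0,0,-0.8]
}}

```text
time: 26.85
tool_pos: [0.4603, 0.0021, 0.0294]
ee_rot: [3.141, 0.0, -0.013]
wrist_force: [-0.3, -0.2, -0.6]
width: 0.0742
finger_force: 0.0
```

Call:
{"name": "move_arm", "arguments": {
  "deltas": [0,0,0,0,0,-4,-0.8,0,0,0,0,0,-8,-0.8,0,0,0,0,0,-11,-0.8,0,0,0,-5,0,-11,-0.8,0,0,0,-10,0,-11,-0.8,0,0,0,-10,0,-11,-0.8,0,0,0,-10,0,-11,-0.8]
}}

```text
time: 27.55
tool_pos: [0.3601, 0.0035, 0.1398]
ee_rot: [3.141, -0.002, -0.013]
wrist_force: [-0.1, 0.3, 0.1]
width: 0.0847
finger_force: 0.0
```

Run:
```python
from h import *
plan((515,1.6,140,-.014),(515,1.6,66,-.014))
s=snap('side','s4.png'); I=s['image'][:,:,::-1]
t=snap('top','t4.png'); J=t['image'][:,:,::-1]
a=cv2.resize(I[170:310,170:310],(400,400),interpolation=3); b=cv2.resize(J[110:225,180:295],(400,400),interpolation=3)
cv2.imwrite('pics/s4c.png',np.hstack([a,b]))
```

```text
t 27.6 [360.1   3.5 139.8] [ 3.1412e+00 -2.5000e-03 -1.2900e-02] w 84.7 F 0.0
[ 0.    -0.002  0.001] [ 1.549e+01 -1.000e-02  2.000e-02]
[0. 0. 0.] [-0.  -0.   7.4]
```

View pics/s4c.png

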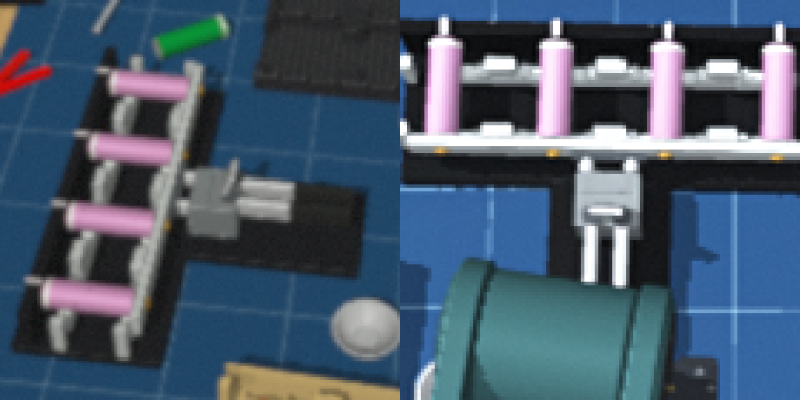

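Locked: the handles are together and the bar bears on all four cells. The lever leans towards the robot, with its tip at crop (605,211).

Run:
```python
from h import *
s=dict(np.load('top0.npz'))
print(ray(s,[(238.9,170.7),(238.9,170),(238.9,172)],.0826))
```

```text
[[5.39980883e-01 3.91816326e-04 8.26000000e-02]
 [5.41928393e-01 4.19508882e-04 8.26000000e-02]
 [5.36366765e-01 3.40425481e-04 8.26000000e-02]]
```

Call:
{"name": "move_arm", "arguments": {
  "deltas": [0,0,0,4,0,0,1,0,0,0,8,0,0,1,0,0,0,12,0,0,1,0,0,0,15,0,0,1,0,0,0,15,0,0,1,0,0,0,15,0,0,1,0,0,0,15,0,0,1]
}}

```text
time: 28.35
tool_pos: [0.5101, 0.0016, 0.139]
ee_rot: [-3.142, 0.001, -0.013]
wrist_force: [-0.1, 0.9, -0.0]
width: 0.0321
finger_force: 0.0
```

Call:
{"name": "move_arm", "arguments": {
  "deltas": [0,0,0,0,0.1,3,1,0,0,0,0,0.1,6,1,0,0,0,0,0.1,7.1,1,0,0,0,0,0.1,7.1,1,0,0,0,1.5,0.1,7.1,1,0,0,0,3,0.1,7.1,1,0,0,0,4,0.1,7.1,1,0,0,0,5,0.1,7.1,1]
}}

```text
time: 29.15
tool_pos: [0.5615, -0.0001, 0.0702]
ee_rot: [3.141, -0.002, -0.013]
wrist_force: [0.5, -0.9, -0.4]
width: 0.0002
finger_force: 0.4
```

Call:
{"name": "move_arm", "arguments": {
  "deltas": [0,0,0,0.8,0,0,1,0,0,0,1.6,0,0,1,0,0,0,1.6,0,0,1,0,0,0,1.6,0,0,1]
}}

```text
time: 29.55
tool_pos: [0.5756, -0.0003, 0.0684]
ee_rot: [3.141, 0.002, -0.013]
wrist_force: [-3.6, 0.1, 2.4]
width: 0.0003
finger_force: 2.3
```

Call:
{"name": "move_arm", "arguments": {
  "deltas": [0,0,0,-1,0,0,1,0,0,0,-3,0,-2,1,0,0,0,-7,0,-7,1,0,0,0,-12,0,-7,1,0,0,0,-17,0,-7,1,0,0,0,-20,0,-7,0,0,0,0,-20,0,-7,-0.28]
}}

```text
time: 30.25
tool_pos: [0.3726, 0.0027, 0.1382]
ee_rot: [3.141, -0.002, -0.013]
wrist_force: [0.8, 0.0, 0.9]
width: 0.013
finger_force: 0.0
```

Run:
```python
from h import *
plan((645,134.8,130,-.014),(645,134.8,26,-.014))
s=snap('side','s5.png'); I=s['image'][:,:,::-1]
t=snap('top','t5.png'); J=t['image'][:,:,::-1]; np.savez('t5.npz',**t)
a=cv2.resize(I[170:310,170:310],(400,400),interpolation=3); b=cv2.resize(J[110:225,180:295],(400,400),interpolation=3)
cv2.imwrite('pics/s5c.png',np.hstack([a,b]))
```

```text
t 30.2 [372.6   2.7 138.2] [ 3.1414e+00 -1.6000e-03 -1.2700e-02] w 13.0 F 0.0
[ 0.    -0.002  0.001] [ 27.07 -13.55   0.86]
[0. 0. 0.] [-0.  -0.  10.4]
```

View pics/s5c.png

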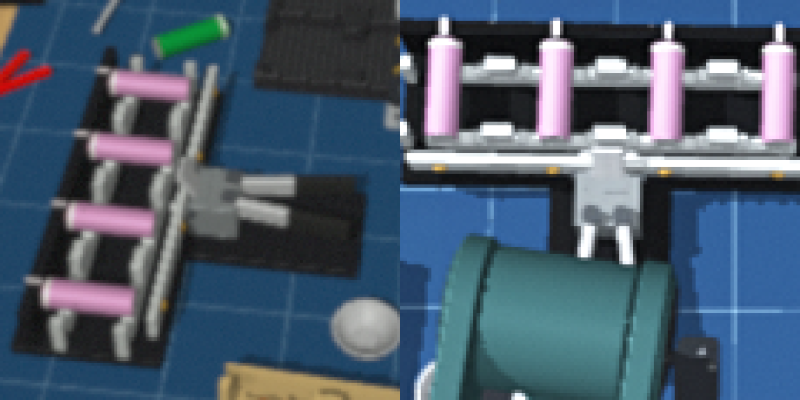

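Open again: the handles are apart, the bar is back off the cells, and the lever leans towards the bed. Cells lie at right-hand crop columns 445, 555, 666 and 778, rows 40–137.

Run:
```python
from h import *
s=dict(np.load('t5.npz'))
k=.2875
f=lambda a:(np.array(a,float)+.5)*k-.5+np.array((180,110))
for c in [(45,88),(155.5,88.5),(266.5,90.5),(378.5,91.5)]: print(np.round(ray(s,f([c,]),.048)*1000,1), end=' ')
print()
for c in cells(s,hi=(.75,.5)): print(*c)
```

```text
[[651.2 133.3  48. ]] [[651.4  44.5  48. ]] [[650.3 -45.   48. ]] [[ 650.1 -135.4   48. ]] 
[651.1 138.9  85.6  34.1  -1.2] [193. 136.] 0.0588 [0.6479 0.1332 0.0484]
[647.3  37.6  73.8  13.9  -4. ] [226. 136.] 0.0596 [0.6451 0.038  0.0554]
[644.2 -51.4  74.6  11.6  -2.2] [258. 137.] 0.061 [ 0.6438 -0.0513  0.0558]
[ 648.3 -135.7   83.6   25.2   -0.9] [289. 138.] 0.0595 [ 0.6435 -0.1364  0.0519]
```

Call:
{"name": "move_arm", "arguments": {
  "deltas": [0,0,0,4.3,-2.1,0.8,-0.28,0,0,0,8.6,-4.2,0.8,-0.28,0,0,0,12.9,-6.3,0.8,-0.28,0,0,0,17.2,-8.4,0.8,-0.28,0,0,0,21.5,-10.5,0.8,-0.28,0,0,0,25.8,-12.6,0.8,-0.28,0,0,0,27.5,-13.5,0.8,-0.28,0,0,0,27.5,-13.5,0.8,-0.28]
}}

```text
time: 31.15
tool_pos: [0.6558, 0.1353, 0.1276]
ee_rot: [-3.141, 0.001, -0.011]
wrist_force: [-1.1, 0.1, 0.3]
width: 0.0599
finger_force: 0.0
```

Run:
```python
from h import *
plan((649,134.3,130,-.014),(649,134.3,26,-.014))
```

```text
t 31.1 [655.8 135.3 127.6] [-3.1414e+00  1.1000e-03 -1.1100e-02] w 59.9 F 0.0
[-0.     0.001  0.003] [-0.68  0.11 -0.24]
[0. 0. 0.] [-0.  -0.  10.4]
```

Call:
{"name": "move_arm", "arguments": {
  "deltas": [0,0,0.003,-0.65,0.1,3,-0.28,0,0,0.003,-0.65,0.1,7,-0.28,0,0,0.003,-0.65,0.1,9.5,-0.28,0,0,0.003,-0.65,0.1,10.2,-0.28,0,0,0.003,-0.65,0.1,10.2,-0.28,0,0,0.003,-0.65,0.1,10.2,1,0,0,0.003,-0.65,0.1,10.2,1,0,0,0.003,-0.65,0.1,10.2,1]
}}

```text
time: 31.95
tool_pos: [0.6478, 0.133, 0.0307]
ee_rot: [-3.141, -0.004, -0.016]
wrist_force: [-1.2, 0.5, 0.5]
width: 0.0397
finger_force: 0.0
```

Call:
{"name": "move_arm", "arguments": {
  "deltas": [0,0,0,0,0,0,1,0,0,0,0,0,0,1,0,0,0,0,0,-4,1,0,0,0,0,0,-8,1,0,0,0,0,0,-10,1,0,0,0,0,0,-10,1,0,0,0,0,0,-10,1]
}}

```text
time: 32.65
tool_pos: [0.6461, 0.1327, 0.1277]
ee_rot: [3.141, 0.001, -0.016]
wrist_force: [0.6, -0.1, -1.8]
width: 0.0252
finger_force: 30.0
```

Run:
```python
from h import *
plan((487.3,344.7,130,1.503),(487.3,344.7,22,1.503))
```

```text
t 32.6 [646.1 132.7 127.7] [ 3.1411e+00  7.0000e-04 -1.5700e-02] w 25.2 F 30.0
[-0.000e+00  1.000e-03 -1.519e+00] [-16.21 -20.95  -0.22]
[0. 0. 0.] [ 0.  -0.  10.8]
```

Call:
{"name": "move_arm", "arguments": {
  "deltas": [0,0,-0.15,-2.7,-3.5,0,1,0,0,-0.3,-5.4,-7,0,1,0,0,-0.45,-8.1,-10.5,0,1,0,0,-0.6,-10.8,-14,0,1,0,0,-0.75,-13.5,-17.5,0,1,0,0,-0.9,-16.2,-20.7,-0.2,1,0,0,-1.05,-16.2,-20.7,-0.2,1,0,0,-1.2,-16.2,-20.7,-0.2,1]
}}

```text
time: 33.45
tool_pos: [0.485, 0.3429, 0.127]
ee_rot: [-3.138, 0.005, 1.194]
wrist_force: [0.5, -0.2, -1.8]
width: 0.0254
finger_force: 30.0
```

Call:
{"name": "move_arm", "arguments": {
  "deltas": [0,0,-0.15,0,0,0,1,0,0,-0.3,0,0,0,1,0,0,-0.32,0,0,0,1,0,0,-0.32,0,0,0,1,0,0,-0.32,0,0,0,1,0,0,-0.32,0,0,0,1]
}}

```text
time: 34.05
tool_pos: [0.4876, 0.3422, 0.1299]
ee_rot: [-3.141, 0.001, 1.503]
wrist_force: [0.7, -0.2, -1.2]
width: 0.0252
finger_force: 30.0
```

Run:
```python
from h import *
plan((487.3,342,130,1.503),(487.3,342,24,1.503))
s=snap('side','s6.png'); I=s['image'][:,:,::-1]
cv2.imwrite('pics/s6c.png',cv2.resize(I[240:410,170:340],(600,600),interpolation=3))
```

```text
t 34.0 [487.6 342.2 129.9] [-3.1409e+00  6.0000e-04  1.5029e+00] w 25.2 F 30.0
[-0.001  0.001 -0.   ] [-0.02 -0.03 -0.01]
[0. 0. 0.] [ 0.  -0.  10.6]
```

View pics/s6c.png

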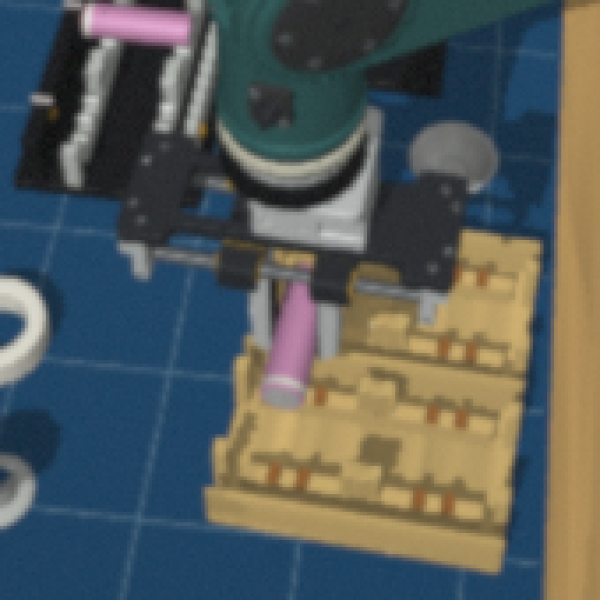

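The cell is held level over the back-left groove, whose ribs are at crop (275–305,475).

Call:
{"name": "move_arm", "arguments": {
  "deltas": [0,0,0,0,0,4,1,0,0,0,0,0,7,1,0,0,0,0,0,9.5,1,0,0,0,0,0,10.2,1,0,0,0,0,0,10.5,1,0,0,0,0,0,10.5,1,0,0,0,0,0,10.5,1,0,0,0,0,0,10.5,0.4]
}}

```text
time: 34.9
tool_pos: [0.4886, 0.343, 0.027]
ee_rot: [3.139, -0.001, 1.504]
wrist_force: [0.2, -0.7, 0.8]
width: 0.0273
finger_force: 0.0
```

Call:
{"name": "move_arm", "arguments": {
  "deltas": [0,0,0,0,0,0,0.4,0,0,0,0,0,0,-0.1,0,0,0,0,0,0,-0.28,0,0,0,0,0,0,-0.28,0,0,0,0,0,-4,-0.28,0,0,0,0,0,-8,-0.28,0,0,0,0,0,-10.5,-0.28,0,0,0,0,0,-10.5,-0.28]
}}

```text
time: 35.7
tool_pos: [0.4903, 0.3439, 0.1361]
ee_rot: [3.133, -0.006, 1.504]
wrist_force: [0.2, 0.6, 0.8]
width: 0.0605
finger_force: 0.0
```

Run:
```python
from h import *
plan((649.5,44.5,130,-.014),(649.5,44.5,27,-.014))
```

```text
t 35.7 [490.3 343.9 136.1] [ 3.133  -0.0057  1.5044] w 60.5 F 0.0
[ 0.003 -0.011  1.518] [-28.82  17.87   0.6 ]
[0. 0. 0.] [-0.  -0.  10.3]
```

Call:
{"name": "move_arm", "arguments": {
  "deltas": [0,0,0.15,-4,2.55,0,-0.28,0,0,0.3,-8,5.1,0,-0.28,0,0,0.45,-12,7.65,0,-0.28,0,0,0.6,-16,10.2,0,-0.28,0,0,0.75,-20,12.7,0,-0.28,0,0,0.9,-24,15.2,0,-0.28,0,0,1.05,-28.6,18.2,0,-0.28,0,0,1.2,-28.6,18.2,0,-0.28]
}}

```text
time: 36.5
tool_pos: [0.6513, 0.039, 0.1275]
ee_rot: [3.14, 0.003, 0.292]
wrist_force: [-0.3, -0.2, 0.1]
width: 0.0603
finger_force: 0.0
```

Call:
{"name": "move_arm", "arguments": {
  "deltas": [0,0,0.15,0,0,0,-0.28,0,0,0.3,0,0,0,-0.28,0,0,0.32,0,0,0,-0.28,0,0,0.32,0,0,0,-0.28,0,0,0.32,0,0,0,-0.28,0,0,0.32,0,0,0,-0.28]
}}

```text
time: 37.1
tool_pos: [0.6501, 0.0451, 0.1302]
ee_rot: [3.142, 0.0, -0.014]
wrist_force: [-0.6, 0.5, 0.5]
width: 0.0606
finger_force: 0.0
```

Run:
```python
from h import *
plan((649.5,44.5,130,-.014),(649.5,44.5,27,-.014))
for n in('top','side'):
    print(n)
    for c in cells(snap(n),hi=(.75,.5)): print(*c)
```

```text
t 37.1 [650.1  45.1 130.2] [ 3.1415e+00  4.0000e-04 -1.4100e-02] w 60.6 F 0.0
[ 0.  0. -0.] [-0.06  0.07  0.02]
[0. 0. 0.] [-0.  -0.  10.3]
top
[644.  -44.2  73.7  25.7  -2.2] [257. 139.] 0.0594 [ 0.6383 -0.0469  0.0538]
[ 647.8 -135.6   83.1   25.1   -1.2] [289. 139.] 0.0597 [ 0.6399 -0.1358  0.0524]
[498.3 342.4  73.6  16.9  82.8] [114. 189.] 0.0545 [0.4954 0.3431 0.0489]
[479.5 343.2  71.6   8.6  85.9] [113. 195.] 0.0541 [0.4789 0.3445 0.0483]
side
[616.1 -38.9 224.2  62.9 -75.4] [223. 199.] 0.0577 [ 0.6421 -0.1227  0.0583]
[617.9  27.5 183.   63.3 -70.5] [218. 222.] 0.0576 [ 0.6409 -0.0373  0.0528]
[ 6.449e+02  4.680e+01  7.420e+01  2.610e+01 -1.000e-01] [210. 247.] 0.0582 [0.645  0.0513 0.0526]
[487.  344.3  74.9  24.6  86.3] [254. 357.] 0.0536 [0.4862 0.345  0.0501]
```

First cell is seated in the rack (top at 53 mm). Next.

Call:
{"name": "move_arm", "arguments": {
  "deltas": [0,0,0,-0.06,0.07,3,-0.28,0,0,0,-0.06,0.07,7,-0.28,0,0,0,-0.06,0.07,9.5,-0.28,0,0,0,-0.06,0.07,10.3,-0.28,0,0,0,-0.06,0.07,10.3,-0.28,0,0,0,-0.06,0.07,10.3,1,0,0,0,-0.06,0.07,10.3,1,0,0,0,-0.06,0.07,10.3,1]
}}

```text
time: 38.0
tool_pos: [0.6511, 0.0442, 0.0297]
ee_rot: [3.141, -0.004, -0.016]
wrist_force: [0.4, -0.1, 0.4]
width: 0.0399
finger_force: 0.0
```

Call:
{"name": "move_arm", "arguments": {
  "deltas": [0,0,0,0,0,0,1,0,0,0,0,0,0,1,0,0,0,0,0,-4,1,0,0,0,0,0,-8,1,0,0,0,0,0,-10.3,1,0,0,0,0,0,-10.3,1,0,0,0,0,0,-10.3,1]
}}

```text
time: 38.7
tool_pos: [0.6494, 0.0442, 0.1299]
ee_rot: [3.141, 0.001, -0.016]
wrist_force: [0.2, -0.6, -2.1]
width: 0.0252
finger_force: 30.0
```

Run:
```python
from h import *
plan((480.7,239.5,130,1.503),(480.7,239.5,24,1.503))
```

```text
t 38.7 [649.4  44.2 129.9] [ 3.1415e+00  5.0000e-04 -1.5600e-02] w 25.2 F 30.0
[-0.000e+00  1.000e-03 -1.519e+00] [-1.718e+01 -1.926e+01 -1.000e-02]
[0. 0. 0.] [ 0.  -0.  10.6]
```

Call:
{"name": "move_arm", "arguments": {
  "deltas": [0,0,-0.15,-2.9,-3.2,0,1,0,0,-0.3,-5.8,-6.4,0,1,0,0,-0.45,-8.7,-9.6,0,1,0,0,-0.6,-11.6,-12.8,0,1,0,0,-0.75,-14.5,-16,0,1,0,0,-0.9,-17.2,-19.2,0,1,0,0,-1.05,-17.2,-19.2,0,1,0,0,-1.2,-17.2,-19.2,0,1]
}}

```text
time: 39.5
tool_pos: [0.4779, 0.2395, 0.1271]
ee_rot: [-3.137, 0.004, 1.193]
wrist_force: [-0.0, 0.2, -1.9]
width: 0.025
finger_force: 30.0
```

Call:
{"name": "move_arm", "arguments": {
  "deltas": [0,0,-0.15,0,0,0,1,0,0,-0.3,0,0,0,1,0,0,-0.32,0,0,0,1,0,0,-0.32,0,0,0,1,0,0,-0.32,0,0,0,1,0,0,-0.32,0,0,0,1]
}}

```text
time: 40.1
tool_pos: [0.4805, 0.2388, 0.1299]
ee_rot: [-3.141, 0.0, 1.503]
wrist_force: [-0.1, -0.5, -1.7]
width: 0.025
finger_force: 30.0
```

Run:
```python
from h import *
plan((480.7,239.5,130,1.503),(480.7,239.5,24,1.503))
```

```text
t 40.1 [480.5 238.8 129.9] [-3.1408e+00  5.0000e-04  1.5030e+00] w 25.0 F 30.0
[-0.001  0.    -0.   ] [ 0.07  0.01 -0.01]
[0. 0. 0.] [ 0.  -0.  10.6]
```

Call:
{"name": "move_arm", "arguments": {
  "deltas": [0,0,0,0.07,0,4,1,0,0,0,0.07,0,7,1,0,0,0,0.07,0,9.5,1,0,0,0,0.07,0,10.2,1,0,0,0,0.07,0,10.5,1,0,0,0,0.07,0,10.5,1,0,0,0,0.07,0,10.5,1,0,0,0,0.07,0,10.5,0.4]
}}

```text
time: 40.9
tool_pos: [0.482, 0.2401, 0.0272]
ee_rot: [3.139, -0.001, 1.504]
wrist_force: [-0.8, 0.7, 0.8]
width: 0.0276
finger_force: 0.0
```

Call:
{"name": "move_arm", "arguments": {
  "deltas": [0,0,0,0,0,0,0.4,0,0,0,0,0,0,-0.1,0,0,0,0,0,0,-0.28,0,0,0,0,0,0,-0.28,0,0,0,0,0,-4,-0.28,0,0,0,0,0,-8,-0.28,0,0,0,0,0,-10.5,-0.28,0,0,0,0,0,-10.5,-0.28]
}}

```text
time: 41.7
tool_pos: [0.4836, 0.2407, 0.1356]
ee_rot: [3.133, -0.004, 1.504]
wrist_force: [0.3, -0.1, 0.1]
width: 0.0603
finger_force: 0.0
```

Call:
{"name": "move_arm", "arguments": {
  "deltas": [0,0,0.15,-3.9,2.7,0,-0.28,0,0,0.3,-7.8,5.4,0,-0.28,0,0,0.45,-11.7,8.1,0,-0.28,0,0,0.6,-15.6,10.8,0,-0.28,0,0,0.75,-19.5,13.5,0,-0.28,0,0,0.9,-23.4,16.2,0,-0.28,0,0,1.05,-27.2,18.8,0,-0.28,0,0,1.2,-27.2,18.8,0,-0.28]
}}

```text
time: 42.5
tool_pos: [0.6511, -0.05, 0.1269]
ee_rot: [3.141, 0.004, 0.292]
wrist_force: [-0.1, 0.3, 0.3]
width: 0.0602
finger_force: 0.0
```

Call:
{"name": "move_arm", "arguments": {
  "deltas": [0,0,0.15,0,0,0,-0.28,0,0,0.3,0,0,0,-0.28,0,0,0.32,0,0,0,-0.28,0,0,0.32,0,0,0,-0.28,0,0,0.32,0,0,0,-0.28,0,0,0.32,0,0,0,-0.28]
}}

```text
time: 43.1
tool_pos: [0.6502, -0.0441, 0.1303]
ee_rot: [3.142, 0.0, -0.014]
wrist_force: [1.4, 0.5, 1.3]
width: 0.0603
finger_force: 0.0
```

Run:
```python
from h import *
plan((649.5,-45,130,-.014),(649.5,-45,27,-.014))
for n in('top','side'):
    print(n)
    for c in cells(snap(n),hi=(.75,.5)): print(*c)
```

```text
t 43.1 [650.2 -44.1 130.3] [ 3.1415e+00  3.0000e-04 -1.4000e-02] w 60.3 F 0.0
[ 0.  0. -0.] [-0.07  0.1   0.03]
[0. 0. 0.] [-0.  -0.  10.3]
top
[ 648.  -135.3   84.4   25.5   -2.2] [289. 139.] 0.0604 [ 0.6392 -0.1356  0.0556]
[497.9 342.   73.6  16.4  83.4] [114. 189.] 0.0545 [0.4953 0.343  0.0494]
[484.  235.7  75.1  32.1  85.2] [153. 195.] 0.0536 [0.4789 0.2353 0.0485]
[478.9 343.4  74.2   8.9  84.7] [113. 195.] 0.0536 [0.4789 0.3439 0.0483]
side
[626.7 -81.3 132.7  61.6 -75.3] [223. 199.] 0.0583 [ 0.6416 -0.1253  0.0555]
[643.5 -42.5  74.3  26.   -4.8] [217. 222.] 0.0583 [ 0.644  -0.0388  0.0519]
[479.7 237.1  73.5  24.2  86. ] [264. 315.] 0.0537 [0.4788 0.238  0.0501]
[487.3 343.6  73.9  24.4  85.8] [254. 357.] 0.0538 [0.4863 0.3453 0.0503]
```

Call:
{"name": "move_arm", "arguments": {
  "deltas": [0,0,0,-0.07,0.1,3,-0.28,0,0,0,-0.07,0.1,7,-0.28,0,0,0,-0.07,0.1,9.5,-0.28,0,0,0,-0.07,0.1,10.3,-0.28,0,0,0,-0.07,0.1,10.3,-0.28,0,0,0,-0.07,0.1,10.3,1,0,0,0,-0.07,0.1,10.3,1,0,0,0,-0.07,0.1,10.3,1]
}}

```text
time: 44.0
tool_pos: [0.6509, -0.0455, 0.0297]
ee_rot: [3.141, -0.004, -0.016]
wrist_force: [-0.6, -0.3, 0.6]
width: 0.0394
finger_force: 0.0
```

Call:
{"name": "move_arm", "arguments": {
  "deltas": [0,0,0,0,0,0,1,0,0,0,0,0,0,1,0,0,0,0,0,-4,1,0,0,0,0,0,-8,1,0,0,0,0,0,-10.3,1,0,0,0,0,0,-10.3,1,0,0,0,0,0,-10.3,1]
}}

```text
time: 44.7
tool_pos: [0.6493, -0.0452, 0.1299]
ee_rot: [3.142, 0.0, -0.016]
wrist_force: [-0.9, 0.2, -1.6]
width: 0.0249
finger_force: 30.0
```

Run:
```python
from h import *
plan((391.2,246.5,130,1.503),(391.2,246.5,24,1.503))
```

```text
t 44.7 [649.3 -45.2 129.9] [ 3.1415e+00  5.0000e-04 -1.5700e-02] w 24.9 F 30.0
[-0.     0.    -1.519] [-26.27 -28.77  -0.  ]
[0. 0. 0.] [ 0.  -0.  10.6]
```

Call:
{"name": "move_arm", "arguments": {
  "deltas": [0,0,-0.15,-3.3,-3.6,0,1,0,0,-0.3,-6.6,-7.2,0,1,0,0,-0.45,-9.9,-10.8,0,1,0,0,-0.6,-13.2,-14.4,0,1,0,0,-0.75,-16.5,-18,0,1,0,0,-0.9,-19.8,-21.6,0,1,0,0,-1.05,-23,-25.2,0,1,0,0,-1.2,-26.2,-28.7,0,1]
}}

```text
time: 45.5
tool_pos: [0.3889, 0.2462, 0.1273]
ee_rot: [-3.138, 0.004, 1.19]
wrist_force: [0.5, 0.9, -1.6]
width: 0.0253
finger_force: 30.0
```

Call:
{"name": "move_arm", "arguments": {
  "deltas": [0,0,-0.15,0,0,0,1,0,0,-0.3,0,0,0,1,0,0,-0.32,0,0,0,1,0,0,-0.32,0,0,0,1,0,0,-0.32,0,0,0,1,0,0,-0.32,0,0,0,1]
}}

```text
time: 46.1
tool_pos: [0.3921, 0.2454, 0.1299]
ee_rot: [-3.141, 0.001, 1.502]
wrist_force: [-0.0, 0.4, -1.8]
width: 0.0255
finger_force: 30.0
```

Run:
```python
from h import *
plan((391.2,246.5,130,1.503),(391.2,246.5,24,1.503))
```

```text
t 46.1 [392.1 245.4 129.9] [-3.1407e+00  6.0000e-04  1.5023e+00] w 25.5 F 30.0
[-0.001  0.001 -0.001] [ 0.1  -0.1  -0.01]
[0. 0. 0.] [ 0.  -0.  10.6]
```

Call:
{"name": "move_arm", "arguments": {
  "deltas": [0,0,0,0.1,-0.1,4,1,0,0,0,0.1,-0.1,7,1,0,0,0,0.1,-0.1,9.5,1,0,0,0,0.1,-0.1,10.2,1,0,0,0,0.1,-0.1,10.5,1,0,0,0,0.1,-0.1,10.5,1,0,0,0,0.1,-0.1,10.5,1,0,0,0,0.1,-0.1,10.5,0.4]
}}

```text
time: 46.9
tool_pos: [0.3924, 0.2474, 0.0271]
ee_rot: [3.139, -0.002, 1.504]
wrist_force: [-0.1, -0.3, 0.4]
width: 0.0277
finger_force: 0.0
```

Call:
{"name": "move_arm", "arguments": {
  "deltas": [0,0,0,0,0,0,0.4,0,0,0,0,0,0,-0.1,0,0,0,0,0,0,-0.28,0,0,0,0,0,0,-0.28,0,0,0,0,0,-4,-0.28,0,0,0,0,0,-8,-0.28,0,0,0,0,0,-10.5,-0.28,0,0,0,0,0,-10.5,-0.28]
}}

```text
time: 47.7
tool_pos: [0.3938, 0.2482, 0.1352]
ee_rot: [3.133, -0.005, 1.504]
wrist_force: [0.1, 0.5, -0.5]
width: 0.0601
finger_force: 0.0
```

Call:
{"name": "move_arm", "arguments": {
  "deltas": [0,0,0.15,-3.7,2.9,0,-0.28,0,0,0.3,-7.4,5.8,0,-0.28,0,0,0.45,-11.1,8.7,0,-0.28,0,0,0.6,-14.8,11.6,0,-0.28,0,0,0.75,-18.5,14.5,0,-0.28,0,0,0.9,-22.2,17.3,0,-0.28,0,0,1.05,-25.9,20.2,0,-0.28,0,0,1.2,-29.6,23.1,0,-0.28]
}}

```text
time: 48.5
tool_pos: [0.6019, -0.0654, 0.1282]
ee_rot: [-3.14, 0.003, 0.298]
wrist_force: [-0.1, -0.1, 0.3]
width: 0.0603
finger_force: 0.0
```

Run:
```python
from h import *
plan((648,-135.3,130,-.014),(648,-135.3,27,-.014))
```

```text
t 48.5 [601.9 -65.4 128.2] [-3.140e+00  2.700e-03  2.979e-01] w 60.3 F 0.0
[-0.001  0.003  0.312] [ 2.35  8.03 -0.2 ]
[0. 0. 0.] [-0.  -0.  10.3]
```

Call:
{"name": "move_arm", "arguments": {
  "deltas": [0,0,0.15,1.2,4,0,-0.28,0,0,0.3,2.2,7.9,0,-0.28,0,0,0.312,2.2,7.9,0,-0.28,0,0,0.312,2.2,7.9,0,-0.28,0,0,0.312,2.2,7.9,0,-0.28,0,0,0.312,2.2,7.9,0,-0.28]
}}

```text
time: 49.1
tool_pos: [0.6461, -0.1311, 0.1304]
ee_rot: [-3.141, 0.001, -0.005]
wrist_force: [0.1, 0.6, 0.5]
width: 0.06
finger_force: 0.0
```

Run:
```python
from h import *
plan((648.5,-135.3,130,-.014),(648.5,-135.3,27,-.014))
for n in('top','side'):
    print(n)
    for c in cells(snap(n),hi=(.75,.5)): print(*c)
```

```text
t 49.1 [ 646.1 -131.1  130.4] [-3.1412e+00  6.0000e-04 -5.4000e-03] w 60.0 F 0.0
[-0.     0.001  0.009] [0.24 0.42 0.04]
[0. 0. 0.] [-0.  -0.  10.3]
top
[497.6 341.1  73.3  15.9  83.3] [114. 189.] 0.0556 [0.4949 0.3423 0.0498]
[483.5 235.   73.2  32.6  84.7] [153. 195.] 0.0539 [0.479  0.2355 0.0485]
[479.2 343.6  73.9   9.4  85. ] [113. 195.] 0.0533 [0.4792 0.3447 0.0477]
[390.8 242.3  75.3  29.8  79.9] [149. 227.] 0.0545 [0.39   0.2415 0.0489]
side
[ 642.6 -132.6   75.7   31.3   -2.5] [223. 200.] 0.0582 [ 0.6426 -0.1283  0.0517]
[479.2 237.2  72.9  24.4  86.4] [264. 315.] 0.0536 [0.4788 0.2379 0.0502]
[389.9 243.3  73.4  23.8  86.4] [302. 321.] 0.0535 [0.3898 0.244  0.0502]
[487.  343.9  73.3  24.3  86.2] [255. 357.] 0.0534 [0.4862 0.3448 0.0502]
```

Call:
{"name": "move_arm", "arguments": {
  "deltas": [0,0,0.009,0.24,0.42,3,-0.28,0,0,0.009,0.24,0.42,7,-0.28,0,0,0.009,0.24,0.42,9.5,-0.28,0,0,0.009,0.24,0.42,10.3,-0.28,0,0,0.009,0.24,0.42,10.3,-0.28,0,0,0.009,0.24,0.42,10.3,1,0,0,0.009,0.24,0.42,10.3,1,0,0,0.009,0.24,0.42,10.3,1]
}}

```text
time: 50.0
tool_pos: [0.6503, -0.1371, 0.0298]
ee_rot: [3.14, -0.004, -0.017]
wrist_force: [0.4, 0.4, -0.9]
width: 0.0394
finger_force: 0.0
```

Call:
{"name": "move_arm", "arguments": {
  "deltas": [0,0,0,0,0,0,1,0,0,0,0,0,0,1,0,0,0,0,0,-4,1,0,0,0,0,0,-8,1,0,0,0,0,0,-10.3,1,0,0,0,0,0,-10.3,1,0,0,0,0,0,-10.3,1]
}}

```text
time: 50.7
tool_pos: [0.6488, -0.1369, 0.1298]
ee_rot: [3.141, 0.0, -0.017]
wrist_force: [-0.3, -0.1, -1.8]
width: 0.0254
finger_force: 30.0
```

Run:
```python
from h import *
plan((397.8,349.5,130,1.503),(397.8,349.5,24,1.503))
```

```text
t 50.7 [ 648.8 -136.9  129.8] [ 3.1414e+00  5.0000e-04 -1.6700e-02] w 25.4 F 30.0
[-0.00e+00  1.00e-03 -1.52e+00] [-2.591e+01 -4.821e+01 -1.000e-02]
[0. 0. 0.] [ 0.  -0.  10.6]
```

Call:
{"name": "move_arm", "arguments": {
  "deltas": [0,0,-0.15,-2.3,-4.3,0,1,0,0,-0.3,-4.6,-8.6,0,1,0,0,-0.45,-6.9,-12.9,0,1,0,0,-0.6,-9.2,-17.2,0,1,0,0,-0.75,-11.5,-21.5,0,1,0,0,-0.9,-13.8,-25.8,0,1,0,0,-1.05,-16.1,-30.1,0,1,0,0,-1.2,-18.5,-34.3,0,1]
}}

```text
time: 51.5
tool_pos: [0.467, 0.2102, 0.1272]
ee_rot: [-3.137, 0.004, 1.189]
wrist_force: [0.6, -0.1, -0.9]
width: 0.0252
finger_force: 30.0
```

Run:
```python
from h import *
plan((397.8,349.5,130,1.503),(397.8,349.5,24,1.503))
```

```text
t 51.5 [467.  210.2 127.2] [-3.1375  0.0036  1.1893] w 25.2 F 30.0
[-0.005  0.003 -0.314] [ 10.36 -11.61  -0.27]
[0. 0. 0.] [ 0.  -0.  10.6]
```

Call:
{"name": "move_arm", "arguments": {
  "deltas": [0,0,-0.1,3.2,-3.6,0,1,0,0,-0.2,6.4,-7.2,0,1,0,0,-0.3,9.4,-10.5,0,1,0,0,-0.312,10.2,-11.4,0,1,0,0,-0.312,10.2,-11.4,0,1,0,0,-0.312,10.2,-11.4,0,1,0,0,-0.312,10.2,-11.4,0,1]
}}

```text
time: 52.2
tool_pos: [0.4034, 0.3451, 0.1296]
ee_rot: [-3.141, 0.002, 1.493]
wrist_force: [0.2, -1.1, -0.9]
width: 0.0254
finger_force: 30.0
```

Run:
```python
from h import *
plan((397.8,349.5,130,1.503),(397.8,349.5,24,1.503))
```

```text
t 52.2 [403.4 345.1 129.6] [-3.1409e+00  1.7000e-03  1.4927e+00] w 25.4 F 30.0
[-0.001  0.002 -0.01 ] [ 0.39 -0.59 -0.04]
[0. 0. 0.] [ 0.  -0.  10.6]
```

Call:
{"name": "move_arm", "arguments": {
  "deltas": [0,0,-0.01,0.39,-0.59,4,1,0,0,-0.01,0.39,-0.59,7,1,0,0,-0.01,0.39,-0.59,9.5,1,0,0,-0.01,0.39,-0.59,10.1,1,0,0,-0.01,0.39,-0.59,10.5,1,0,0,-0.01,0.39,-0.59,10.5,1,0,0,-0.01,0.39,-0.59,10.5,1,0,0,-0.01,0.39,-0.59,10.5,0.4]
}}

```text
time: 53.0
tool_pos: [0.3984, 0.3517, 0.0272]
ee_rot: [3.139, -0.002, 1.505]
wrist_force: [-0.5, 0.6, -0.5]
width: 0.0276
finger_force: 0.0
```

Call:
{"name": "move_arm", "arguments": {
  "deltas": [0,0,0,0,0,0,0.4,0,0,0,0,0,0,-0.1,0,0,0,0,0,0,-0.28,0,0,0,0,0,0,-0.28,0,0,0,0,0,-4,-0.28,0,0,0,0,0,-8,-0.28,0,0,0,0,0,-12,-0.28,0,0,0,0,0,-12,-0.28]
}}

```text
time: 53.8
tool_pos: [0.4004, 0.3535, 0.1529]
ee_rot: [3.131, -0.009, 1.506]
wrist_force: [0.3, 0.7, -0.0]
width: 0.0602
finger_force: 0.0
```

Call:
{"name": "move_arm", "arguments": {
  "deltas": [0,0,0,-5,0,-3,-0.28,0,0,0,-10,0,-5,-0.28,0,0,0,-15,0,-8,-0.28,0,0,0,-20,0,-8,-0.28,0,0,0,-25,0,-8,-0.28,0,0,0,-30,0,-8,-0.28,0,0,0,-30,0,-8,-0.28,0,0,0,-30,0,-8,-0.28]
}}

```text
time: 54.6
tool_pos: [0.3772, 0.0497, 0.2249]
ee_rot: [-3.141, 0.001, 1.5]
wrist_force: [-0.3, 0.6, 0.7]
width: 0.0603
finger_force: 0.0
```

Run:
```python
from h import *
plan()
for n in('top','side'):
    print(n); s=snap(n,n+'9.png')
    for c in cells(s,hi=(.75,.5)): print(*c)
```

```text
t 54.6 [377.2  49.7 224.9] [-3.1412e+00  6.0000e-04  1.5003e+00] w 60.3 F 0.0
top
[494.7 343.   73.7  17.1  77.1] [114. 189.] 0.0542 [0.4951 0.3423 0.0494]
[484.8 250.8  43.3  31.2  85.5] [148. 195.] 0.0536 [0.4798 0.2502 0.0493]
[479.4 344.5  73.2   8.9  84.8] [113. 195.] 0.0531 [0.4792 0.3448 0.048 ]
[398.6 355.1  72.   24.9  86.3] [108. 224.] 0.0544 [0.3975 0.3538 0.0491]
[393.9 252.8  55.4  29.9  85.7] [146. 227.] 0.0536 [0.3905 0.2515 0.0489]
side
[479.6 238.   75.1  24.3  86.3] [264. 315.] 0.0535 [0.4788 0.2378 0.05  ]
[390.1 243.   75.   23.6  85.8] [302. 321.] 0.0537 [0.3899 0.2438 0.05  ]
[487.2 344.   73.5  24.   86.1] [254. 357.] 0.0537 [0.4863 0.345  0.0503]
[398.  355.4  75.1  24.1  85.6] [295. 366.] 0.0534 [0.3978 0.3567 0.0501]
```

View pics/side9.png

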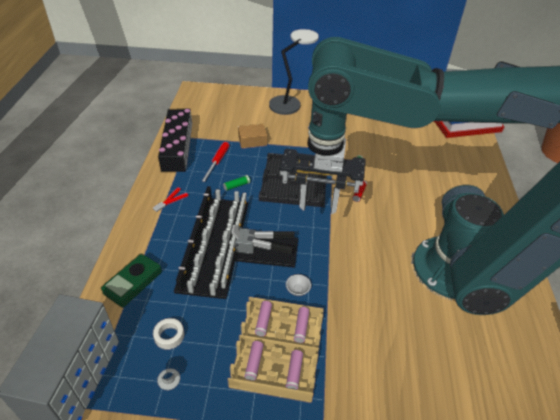

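All four cells are seated in the grooves at (264,315), (302,321), (254,357) and (295,366), with tops at about 53 mm. The pliers are open and the bench items haven't moved. Handing in.

```bash
python3 -c "
from bench import robot
print(robot.close_job())"
```

```text
the job is handed in; nothing more can be done
None
```

All four cells were laid on the tester, the pliers locked and then released, and the cells now lie in the four rack grooves; the job is handed in, and the hand-in call returned no verdict.

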